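# Pack a sample case snug to the fill line and close it

## Task

Pack the sample case for dispatch: take its lid off and set it aside on the grey mat, lay every sample tin there is flat in the case, one on another, and only then lay cork spacers on top, one at a time, until the stack is snug, so that not one more spacer would fit under the fill line. Then put the lid back, fully down on the rim all round, leaving any spare spacers on the table and the spoon and the vial about where they are.

Things in the scene. Friction and masses are not known exactly. Their poses are not given: they have to be found in the camera images.
- case: open wooden case, fixed, 80 (x) x 130 (y) x 73.5 mm high; origin at the centre of its underside. Pocket 66 x 116 mm, floor 8 mm above the origin; red fill line inside, 59.5 mm above that floor: the closed lid's underside reaches down to it. In the middle of each long wall (7 mm thick) a 50 mm wide notch, down to the floor, lets fingers lower flat things in held across x
- lid_grip (a point): centre of the bar, 16 (x) x 70 (y) x 28 mm high, upright on the loose lid (0.2 kg). Lid plate 84 x 134 x 8 mm, its top 14 mm below this point; below it a plug 60 x 110 x 6 mm (lower half 57 x 107) that enters the pocket; plug's underside 28 mm below this point. Point is 95.5 mm above the case's origin when closed, 30 mm above the table when on the mat. Starts closed
- mat: thin grey mat on the table, 120 (x) x 170 (y) x 2 mm, fixed; origin at the centre of its underside: the place to set the lid aside
- tin_a_mid (a point): centre (half-way up) of the flat closed metal sample tin with a green panel on top, 50 (x) x 100 (y) x 14 mm thick, z up; may be absent
- tin_b_mid (a point): centre (half-way up) of the flat closed metal sample tin with a blue panel on top, 50 (x) x 100 (y) x 14 mm thick, z up; may be absent
- tin_c_mid (a point): centre (half-way up) of the flat closed metal sample tin with a red panel on top, 50 (x) x 100 (y) x 21 mm thick, z up; may be absent
- spacer_1_mid (a point): centre (half-way up) of a flat rigid cork spacer plate, 50 (x) x 100 (y) x 7 mm thick, z up; all spacers are alike
- spacer_2_mid (a point): centre (half-way up) of a flat rigid cork spacer plate, 50 (x) x 100 (y) x 7 mm thick, z up; all spacers are alike
- spacer_3_mid (a point): centre (half-way up) of a flat rigid cork spacer plate, 50 (x) x 100 (y) x 7 mm thick, z up; all spacers are alike
- spacer_4_mid (a point): centre (half-way up) of a flat rigid cork spacer plate, 50 (x) x 100 (y) x 7 mm thick, z up; all spacers are alike
- spoon_x: loose steel cupping spoon, 166 mm long along y; a bystander; origin at the centre of its underside
- vial_x: loose small vial, 21 mm across, 40 mm high; a bystander; origin at its foot's centre
Mind the look-alikes: they are no part of the job. Leave any blue or green look-alike of the part that bears spacer_1_mid alone. Leave any orange look-alike of the part that bears tin_c_mid alone.

How it is judged:
By the outcome, as a careful person would: the job done as asked, in the order asked, and still so for the second after the job is handed in, with the robot touching nothing.
Of tin_a, tin_b, tin_c only 2 to 3 are there at a start; the rules pass over those that are not, and their reading is None.
At some moment in a run one of tin_a, tin_b, tin_c, spacer_1, spacer_2, spacer_3, spacer_4 may be knocked a few centimetres aside while the robot is not near it.
Once in a run the grip may slacken for a moment while it holds something.
It also fails if it takes over 210 s, if anything falls off the work surface, if the arm or the gripper's body presses on something with over 40 N, if the wrist force passes 120 N, or if a joint passes its speed limit or range.

## Robot

A 7-joint arm with a two-finger parallel gripper is mounted at the origin on the work surface; the furniture and walls round the work are solid. World frame = base frame: x ahead of the robot, y to its left, z up, the work surface at z = 0. Lengths are in m, angles in rad, forces in N, time in s.
With the tool pointing down it reaches from about 0.425 to 0.925 m from the base axis. Payload 6.8 kg.
Tool frame: the origin (TCP) lies between the finger pads; the fingertips stand r.tcp_to_tips ahead of it and the grasp point (between the pads) lies 3 mm ahead of it (r.tcp_to_tips is the distance from the TCP to the fingertips, in m); z points along the fingers, y is the line along which they close (so a half turn about z gives the same grasp; the last joint's range is limited). The gripper opens to 85 mm and grips with 20 to 120 N. Pads are 22 mm wide; open, the fingers measure 114 mm over their backs; the gripper's body (76 mm by 85 mm) begins 54 mm behind the grasp point. The pads swing forward as they close: fully open they stand 13 mm farther back than shut.
Start: joints at [1.081, 0.477, 0.022, 1.555, -0.011, 1.109, -0.083], TCP at [0.252, -0.626, 0.253] pointing down, gripper open.
Joint ranges: [-2.96, 2.96], [-0.34, 2.1], [-1.41, 1.46], [0.24, 2.44], [-1.37, 4.51], [0.17, 1.92], [-2.96, 2.96]. Speed limits (rad/s): [2.39, 2.39, 3.14, 3.14, 3.14, 3.14, 3.14].

## Interface

Orientations are given as a rotation vector (axis times angle).
In Python, from bench import r gives the robot as it stands. The module is installed in compiled form; this text tells all that it offers.
- The arm moves only by the tool step_arm, never from a script. Its argument "moves" is a list of rows, each an object of numbers: "rx", "ry", "rz": the turn, a rotation vector about the tool's x, y, z in degrees; "dx", "dy", "dz": the shift along the tool's x, y, z in mm; "gripper": the opening, from -1 (shut) to 1 (fully open). In form: [{"rx": .., "ry": .., "rz": .., "dx": .., "dy": .., "dz": .., "gripper": ..}, ...]. A call has 1 to 20 rows; each row shifts and turns the commanded pose from where the row before left it, along the tool's axes as they then stand; what a row does not reach is not made up. A row lasts 1/8 s, in which the tool goes at most 62.5 mm and 10.7 degrees, less where a joint would pass 70% of its speed; a pose out of reach is approached as far as the arm can. A call is refused whole if a number of a shift passes 62.5 or a number of a turn 10.7, either way. A call with a gripper value outside its range is refused whole. The fingers move at their own pace and stop on an object; "grip_force" is the grip in N (left out, the last holds). Time passes only in rows, so rows that do not move let the fingers close. It gives the time, the measured TCP pose, the force, the opening and the grip force at its end, in the units of the state.
- r.get_obs(): the state, without advancing time (a new reading comes with each control period).
- r.grab_frame(name): name is "scene" or "top" or "wrist"; returns the picture (420x560x3 uint8, blue, green, red); there is no depth.
- r.camera_info(name): a dict with "mtx" (3x3 intrinsics, pixels), "rvec" (rotation vector, rad) and "tvec" (3), from world to camera coordinates, as OpenCV has them. Camera axes: x right, y down, z forward; pixel columns grow to the right and rows downward; lengths in m; the calibration is good to about 2 mm. A picture is of the moment at which its call begins: read the wrist's pose just before it. camera_info takes no time and is no camera call; for the wrist camera it gives the pose at the moment of the call.
- r.hand_in(): hands the job in; it is judged then, once.
The state is a dict: "clock": time; "joints": joint angles; "qvel": joint speeds; "tau": joint torques, N m; "tcp_pos": TCP position; "orientation": TCP orientation; "contact_force": force on the tool from outside, world axes, zero at the start; "moment": the same for the moment, N m; "grip_width": finger opening in m; "gripper_force": force on a finger pad.
Only numpy, scipy, OpenCV 4.12 (cv2) and the standard library are available. Lean on these libraries where they do the work, as an engineer would, in place of code of your own. Each camera call takes 0.05 s, during which the arm holds its last target. There are 200 camera calls.

## Working session

There is one attempt and no reset: what is moved stays moved. The work goes in short steps, Python scripts to look and compute and a tool call to move; the robot and the scene stay as the last step left them, time stands still between calls to the robot, and variables do not carry over. Pictures are saved under pics/ and viewed, at most 14 in all, crops included, and the job is handed in when it is done.

Besides the shell and the picture viewer there is one more tool, called after "Call:" as a command line: name --argument value ..., lists and objects as JSON in quotes. step_arm: Moves the arm, as the interface text tells. Its arguments: {"type":"object","properties":{"moves":{"type":"array","items":{"type":"object","properties":{"rx":{"type":"number"},"ry":{"type":"number"},"rz":{"type":"number"},"dx":{"type":"number"},"dy":{"type":"number"},"dz":{"type":"number"},"gripper":{"type":"number"}}}},"grip_force":{"type":"number"}},"required":["moves"]}

```bash
mkdir -p pics; python3 - <<'E'
from bench import r
import cv2
o=r.get_obs();print(o['clock'],o['tcp_pos'],o['orientation'],r.tcp_to_tips,o['grip_width'])
for n in("scene","top"):
    cv2.imwrite(f"pics/{n}0.png",r.grab_frame(n)); i=r.camera_info(n); print(n,i)
E
```

```text
0.0 [ 0.25129505 -0.62588615  0.25233789] [-3.08279682e+00 -5.95866280e-01  7.91618682e-04] 0.022 0.08513665938473629
scene {'mtx': array([[426.23310762,   0.        , 276.872877  ],
       [  0.        , 426.23310762, 213.78812022],
       [  0.        ,   0.        ,   1.        ]]), 'rvec': array([ 0.62769427, -2.71726921,  1.06010921]), 'tvec': array([0.46686401, 0.2031576 , 1.26101235])}
top {'mtx': array([[421.06664544,   0.        , 274.32553093],
       [  0.        , 421.06664544, 208.40845462],
       [  0.        ,   0.        ,   1.        ]]), 'rvec': array([ 2.10387406, -2.16529791,  0.12557155]), 'tvec': array([0.05829591, 0.51785542, 1.07095276])}
```

View pics/scene0.png

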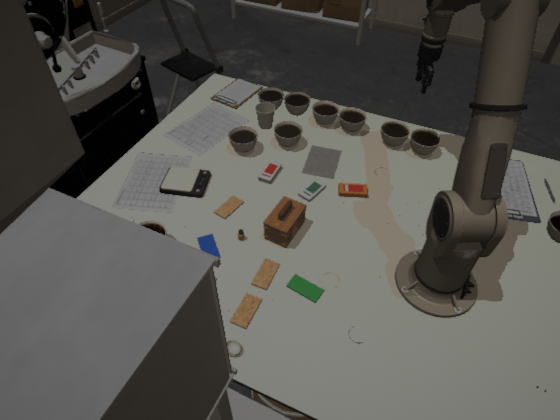

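View pics/top0.png

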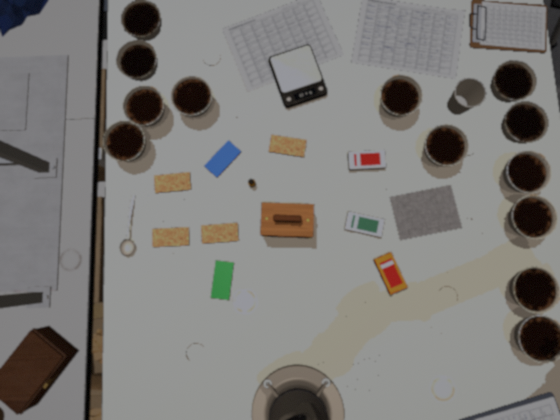

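The top view shows these candidates:
- **Case and mat:** the closed case with its lid is at (288,219) and the mat at (426,212).
- **Tins:** green at (365,224) and red at (367,159). The orange look-alike at (390,273) is to be left. No blue tin is visible.
- **Spacers:** cork plates at (288,146), (172,183), (171,237) and (220,233). The blue (223,158) and green (223,281) look-alikes are to be left.
- **Bystanders:** the spoon is at (130,230) and the vial at (252,183).

In the scene view the lid is at (286,215), the red tin at (270,172), the green tin at (312,190), and spacers at (229,207), (265,273) and (247,310).

```bash
cat > h.py <<'E'
import cv2, numpy as np
from scipy.spatial.transform import Rotation as R
def cam(i):
    Rm=cv2.Rodrigues(i['rvec'])[0]; return Rm, -Rm.T@i['tvec'].ravel(), i['mtx']
def ray(i,p):
    Rm,c,K=cam(i); d=Rm.T@np.linalg.inv(K)@[p[0],p[1],1.]; return c,d/np.linalg.norm(d)
def plane(i,p,z):
    c,d=ray(i,p); return c+d*(z-c[2])/d[2]
def tri(i1,p1,i2,p2):
    c1,d1=ray(i1,p1);c2,d2=ray(i2,p2)
    s=np.linalg.lstsq(np.c_[d1,-d2],c2-c1,rcond=None)[0]
    a,b=c1+s[0]*d1,c2+s[1]*d2; return (a+b)/2,np.linalg.norm(a-b)
def mask(im,kind):
    h,s,v=[a.astype(int) for a in cv2.split(cv2.cvtColor(im,cv2.COLOR_BGR2HSV))]
    m={'cork':(h>8)&(h<24)&(s>90)&(v>120),'red':((h<6)|(h>174))&(s>150)&(v>90),'green':(h>50)&(h<95)&(s>90)&(v<140),
       'silver':(s<28)&(v>120),'mat':(s<40)&(v>60)&(v<140),'wood':(h>3)&(h<20)&(s>110)}[kind]
    return m.astype(np.uint8)*255
def comp(m,seed,rad=15):
    cs,_=cv2.findContours(m,cv2.RETR_EXTERNAL,cv2.CHAIN_APPROX_NONE)
    cs=[c for c in cs if cv2.contourArea(c)>15]
    cs=[c for c in cs if np.hypot(*(np.array(cv2.minAreaRect(c)[0])-seed))<rad]
    return max(cs,key=cv2.contourArea) if cs else None
E
python3 - <<'E'
from h import *
from bench import r
T,S=cv2.imread('pics/top0.png'),cv2.imread('pics/scene0.png')
it,isc=r.camera_info('top'),r.camera_info('scene')
L=[('red','red',(371,159),(270,170)),('green','green',(369,225),(313,188)),('s1','cork',(288,146),(229,207)),('s2','cork',(220,233),(265,273)),('s3','cork',(171,237),(247,310)),('s4','cork',(172,183),None),('mat','mat',(426,212),(322,161)),('case','wood',(288,219),None)]
for n,k,a,b in L:
    c=comp(mask(T,k),a)
    if c is None: print(n,'none');continue
    ra=cv2.minAreaRect(c); z={'red':.021,'green':.014,'mat':.002,'case':.0815}.get(n,.007)
    bx=[plane(it,p,z)[:2] for p in cv2.boxPoints(ra)]
    e=[np.round(1000*(bx[1]-bx[0])),np.round(1000*(bx[2]-bx[1]))]
    print(n,np.round(ra[0],1),'plane',np.round(plane(it,ra[0],z),4),'edges',*e,end=' ')
    if b:
        d=comp(mask(S,k),b)
        if d is not None:
            mo=lambda q:(lambda M:(M['m10']/M['m00'],M['m01']/M['m00']))(cv2.moments(q)); p,g=tri(it,mo(c),isc,mo(d)); print('tri',np.round(p,4),round(g,4),end='')
    print()
cv2.imwrite('pics/crop.png',cv2.resize(T[130:300,250:460],None,fx=3.5,fy=3.5,interpolation=cv2.INTER_CUBIC))
E
```

```text
red [369.5 159. ] plane [ 0.6487 -0.217   0.021 ] edges [ -2. -46.] [-28.   2.] tri [ 0.6502 -0.2176  0.0215] 0.0011
green [367.4 224.3] plane [ 0.4725 -0.2025  0.014 ] edges [24. -7.] [-11. -43.] 
s1 [287.2 145.5] plane [0.6983 0.0037 0.007 ] edges [46. -8.] [-19. -93.] tri [0.6999 0.0039 0.0057] 0.0029
s2 [219.4 232.8] plane [0.4619 0.1939 0.007 ] edges [  4. -97.] [-46.  -3.] tri [0.4629 0.1947 0.0047] 0.0018
s3 [170.4 236.8] plane [0.455  0.3269 0.007 ] edges [  2. -97.] [-46.  -2.] tri [0.4562 0.3286 0.0044] 0.0015
s4 [172.3 182.2] plane [0.6052 0.3229 0.007 ] edges [  7. -96.] [-46.  -5.] 
mat [425.3 211.9] plane [ 0.5024 -0.3614  0.002 ] edges [  30. -177.] [-123.  -13.] 
case [287.  219.8] plane [0.483  0.0111 0.0815] edges [84. -5.] [  -9. -130.]
```

View pics/crop.png

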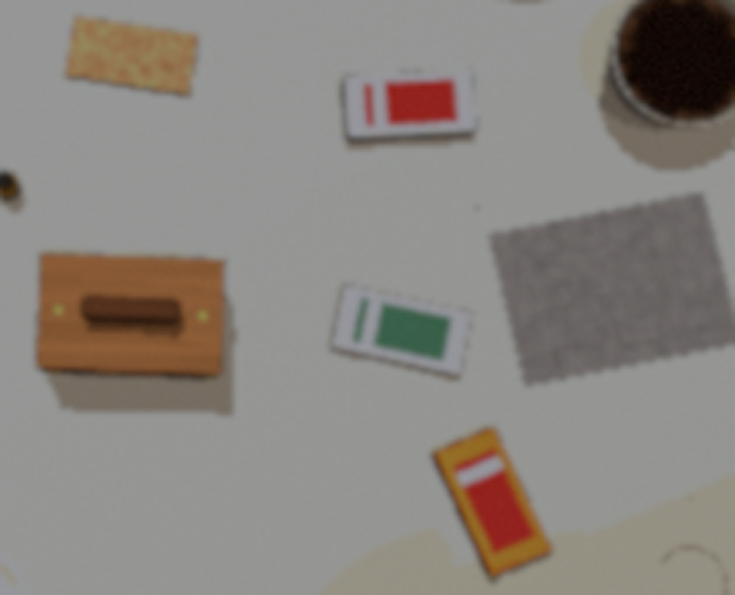

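The crop shows the silver tin with the red panel, the silver tin with the green panel, the orange look-alike below them and the lid with its dark bar. The choice holds. Next I'll set up a move calculator and find where the wrist camera sits relative to the tool.

```bash
cat >> h.py <<'E'
def state():
    from bench import r
    o=r.get_obs(); Rt=R.from_rotvec(o['orientation']); y=Rt.as_matrix()[:,1]
    return o,Rt,np.degrees(np.arctan2(y[1],y[0]))
def goto(x,y,z,yaw):
    """turn to closing-line yaw (deg, mod 180), then tool-frame shift in mm"""
    o,Rt,yw=state(); d=(yaw-yw+90)%180-90
    Z=Rt.as_matrix()[:,2]; a=np.radians(yw+d); Y=np.array([np.cos(a),np.sin(a)]);X=np.array([-Y[1],Y[0]])
    D=np.array([x,y,z])-o['tcp_pos']
    print('clock',round(o['clock'],2),'yaw',round(yw,2),'tilt',np.round(Z,3),'| rz %.1f (alt %.1f) then dx %.1f dy %.1f dz %.1f'%(-d,-d+np.sign(d)*180,1e3*D[:2]@X,1e3*D[:2]@Y,-1e3*D[2]),'j7 %.2f'%o['joints'][6])
E
python3 - <<'E'
from h import *
from bench import r
o,Rt,yw=state(); Rm,c,K=cam(r.camera_info('wrist'))
print('cam in tool',Rt.inv().apply(c-o['tcp_pos']),'axis',Rt.inv().apply(Rm[2]),K[0,0])
goto(.483,.011,.25,-4)
E
```

```text
cam in tool [ 0.07980107  0.00143868 -0.12198622] axis [-3.08521883e-01  3.04675777e-04  9.51217196e-01] 342.74447944248635
clock 0.1 yaw -68.12 tilt [-0.001  0.001 -1.   ] | rz -64.1 (alt 115.9) then dx 651.6 dy 186.7 dz 2.4 j7 -0.08
```

Call:
step_arm --moves '[{"rz":-10.6},{"rz":-10.6},{"rz":-10.6},{"rz":-10.6},{"rz":-10.6},{"rz":-10.6},{"dx":54,"dy":15.5},{"dx":54,"dy":15.5},{"dx":54,"dy":15.5},{"dx":54,"dy":15.5},{"dx":54,"dy":15.5},{"dx":54,"dy":15.5},{"dx":54,"dy":15.5},{"dx":54,"dy":15.5},{"dx":54,"dy":15.5},{"dx":54,"dy":15.5},{"dx":54,"dy":15.5},{"dx":54,"dy":15.5},{},{}]'

```text
invalid input at $.moves[0]: expected keys rx, ry, rz, dx, dy, dz, gripper
```

```bash
python3 - <<'E'
from h import *
from bench import r
goto(.483,.011,.25,-4)
i=r.camera_info('wrist'); im=r.grab_frame('wrist'); cv2.imwrite('pics/w1.png',im); np.save('w1.npy',i,allow_pickle=True)
E
```

```text
clock 0.1 yaw -68.12 tilt [-0.001  0.001 -1.   ] | rz -64.1 (alt 115.9) then dx 651.6 dy 186.7 dz 2.4 j7 -0.08
```

View pics/w1.png

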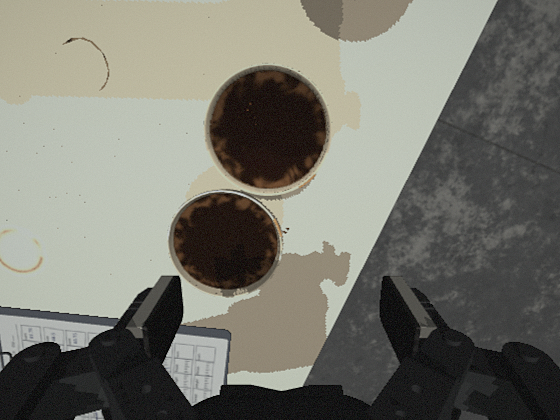

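The call was refused because every row needs all the keys. The picture only shows two bowls beside the start pose.

Call:
step_arm --moves '[{"rx":0,"ry":0,"rz":-10.6,"dx":0,"dy":0,"dz":0,"gripper":1},{"rx":0,"ry":0,"rz":-10.6,"dx":0,"dy":0,"dz":0,"gripper":1},{"rx":0,"ry":0,"rz":-10.6,"dx":0,"dy":0,"dz":0,"gripper":1},{"rx":0,"ry":0,"rz":-10.6,"dx":0,"dy":0,"dz":0,"gripper":1},{"rx":0,"ry":0,"rz":-10.6,"dx":0,"dy":0,"dz":0,"gripper":1},{"rx":0,"ry":0,"rz":-10.6,"dx":0,"dy":0,"dz":0,"gripper":1},{"rx":0,"ry":0,"rz":0,"dx":54,"dy":15.5,"dz":0,"gripper":1},{"rx":0,"ry":0,"rz":0,"dx":54,"dy":15.5,"dz":0,"gripper":1},{"rx":0,"ry":0,"rz":0,"dx":54,"dy":15.5,"dz":0,"gripper":1},{"rx":0,"ry":0,"rz":0,"dx":54,"dy":15.5,"dz":0,"gripper":1},{"rx":0,"ry":0,"rz":0,"dx":54,"dy":15.5,"dz":0,"gripper":1},{"rx":0,"ry":0,"rz":0,"dx":54,"dy":15.5,"dz":0,"gripper":1},{"rx":0,"ry":0,"rz":0,"dx":54,"dy":15.5,"dz":0,"gripper":1},{"rx":0,"ry":0,"rz":0,"dx":54,"dy":15.5,"dz":0,"gripper":1},{"rx":0,"ry":0,"rz":0,"dx":54,"dy":15.5,"dz":0,"gripper":1},{"rx":0,"ry":0,"rz":0,"dx":54,"dy":15.5,"dz":0,"gripper":1},{"rx":0,"ry":0,"rz":0,"dx":54,"dy":15.5,"dz":0,"gripper":1},{"rx":0,"ry":0,"rz":0,"dx":54,"dy":15.5,"dz":0,"gripper":1},{"rx":0,"ry":0,"rz":0,"dx":0,"dy":0,"dz":0,"gripper":1},{"rx":0,"ry":0,"rz":0,"dx":0,"dy":0,"dz":0,"gripper":1}]'

```text
clock: 2.65
tcp_pos: [0.4877, 0.0045, 0.253]
orientation: [-2.307, -2.132, 0.001]
contact_force: [-0.9, -0.0, -0.1]
grip_width: 0.0854
gripper_force: 0.0
```

```bash
python3 - <<'E'
from h import *
from bench import r
goto(.483,.011,.25,-4)
i=r.camera_info('wrist'); im=r.grab_frame('wrist'); cv2.imwrite('pics/w2.png',im); np.save('w2.npy',i,allow_pickle=True)
E
```

```text
clock 2.65 yaw -4.51 tilt [-0.001 -0.    -1.   ] | rz -0.5 (alt 179.5) then dx 6.2 dy -5.1 dz 3.0 j7 -0.36
```

View pics/w2.png

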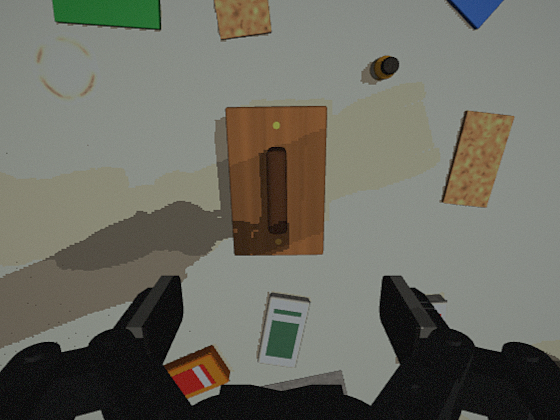

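The wrist view shows the lid at (277,180), its bar from (277,147) to (277,234), the green tin at (284,329), spacer 1 at (478,158) and the vial at (385,67).

```bash
cat >> h.py <<'E'
def rect(i,c,z):
    """min-area rectangle of the contour, corners cast to plane z: centre, yaw of the long side off +y (deg), sizes"""
    P=np.array([plane(i,p,z)[:2] for p in c.reshape(-1,2).astype(float)]).astype(np.float32)
    ra=cv2.minAreaRect(P*1000); b=cv2.boxPoints(ra); e1,e2=b[1]-b[0],b[2]-b[1]
    L=e1 if np.hypot(*e1)>np.hypot(*e2) else e2
    yaw=(np.degrees(np.arctan2(L[1],L[0])))%180-90
    return np.round(np.array(ra[0]),1),round(float(yaw),1),np.round(sorted(ra[1]),1)
E
python3 - <<'E'
from h import *
from bench import r
W=cv2.imread('pics/w2.png'); iw=np.load('w2.npy',allow_pickle=True).item()
T=cv2.imread('pics/top0.png'); it=r.camera_info('top')
h,s,v=[a.astype(int) for a in cv2.split(cv2.cvtColor(W,cv2.COLOR_BGR2HSV))]
m=cv2.morphologyEx((((h<16)&(s>100)&(v>40))*255).astype(np.uint8),cv2.MORPH_CLOSE,np.ones((5,5)))
c=comp(m,(277,182),25); print('lid plate W',cv2.minAreaRect(c),rect(iw,c,.0815))
ct=comp(mask(T,'wood'),(288,219)); print('lid T',rect(it,ct,.0815))
print(tri(iw,cv2.minAreaRect(c)[0],it,cv2.minAreaRect(ct)[0]))
b=comp(((m>0)&(v<70)&(W[:,:,0]>=0)).astype(np.uint8)*255*0+(((v<62)&(s>60))*255).astype(np.uint8),(277,190),12)
print('bar',None if b is None else (cv2.minAreaRect(b),rect(iw,b,.1095)))
c=comp(mask(W,'cork'),(478,158)); print('s1 W',rect(iw,c,.007)); ct=comp(mask(T,'cork'),(288,146)); print('s1 T',rect(it,ct,.007))
# green tin in W
g=(((s<40)&(v>150))*255).astype(np.uint8)
g|=mask(W,'green'); g=cv2.morphologyEx(g,cv2.MORPH_CLOSE,np.ones((5,5)))
c=comp(g,(285,328),20); print('green W',None if c is None else rect(iw,c,.014)); 
print('table hsv',h[280,100],s[280,100],v[280,100],'tin',h[300,290],s[300,290],v[300,290])
E
```

```text
lid plate W ((276.0, 180.0), (148.0, 100.0), 90.0) (array([486. ,  11.3]), -3.6, array([ 83.3, 133.1]))
lid T (array([483.2,  11.1]), -3.8, array([ 83.6, 130. ]))
(array([0.4851716 , 0.01119211, 0.06044221]), np.float64(0.0007884225273635966))
bar None
s1 W (array([700.8,   3.5]), -10.8, array([49.2, 99.1]))
s1 T (array([698.3,   3.9]), -11.3, array([46.4, 94.8]))
green W (array([ 474.4, -196. ]), -13.8, array([39.9, 74.7]))
table hsv 20 44 104 tin 18 23 135
```

Call:
step_arm --grip_force 60 --moves '[{"rx":0,"ry":0,"rz":-0.8,"dx":6.4,"dy":-2,"dz":0,"gripper":1},{"rx":0,"ry":0,"rz":0,"dx":0,"dy":0,"dz":40,"gripper":1},{"rx":0,"ry":0,"rz":0,"dx":0,"dy":0,"dz":40,"gripper":1},{"rx":0,"ry":0,"rz":0,"dx":0,"dy":0,"dz":35,"gripper":1},{"rx":0,"ry":0,"rz":0,"dx":0,"dy":0,"dz":20,"gripper":1},{"rx":0,"ry":0,"rz":0,"dx":0,"dy":0,"dz":10,"gripper":1},{"rx":0,"ry":0,"rz":0,"dx":0,"dy":0,"dz":0,"gripper":-1},{"rx":0,"ry":0,"rz":0,"dx":0,"dy":0,"dz":0,"gripper":-1},{"rx":0,"ry":0,"rz":0,"dx":0,"dy":0,"dz":0,"gripper":-1},{"rx":0,"ry":0,"rz":0,"dx":0,"dy":0,"dz":0,"gripper":-1},{"rx":0,"ry":0,"rz":0,"dx":0,"dy":0,"dz":0,"gripper":-1},{"rx":0,"ry":0,"rz":0,"dx":0,"dy":0,"dz":0,"gripper":-1}]'

```text
clock: 4.2
tcp_pos: [0.487, 0.0114, 0.109]
orientation: [2.292, 2.147, 0.001]
contact_force: [-1.6, -0.6, 5.7]
grip_width: 0.015
gripper_force: 59.8
```

Call:
step_arm --moves '[{"rx":0,"ry":0,"rz":0,"dx":0,"dy":0,"dz":-10,"gripper":-1},{"rx":0,"ry":0,"rz":0,"dx":0,"dy":0,"dz":-30,"gripper":-1},{"rx":0,"ry":0,"rz":0,"dx":0,"dy":0,"dz":-40,"gripper":-1},{"rx":0,"ry":0,"rz":0,"dx":0,"dy":0,"dz":-40,"gripper":-1},{"rx":0,"ry":0,"rz":0,"dx":-46,"dy":5.3,"dz":0,"gripper":-1},{"rx":0,"ry":0,"rz":0,"dx":-46,"dy":5.3,"dz":0,"gripper":-1},{"rx":0,"ry":0,"rz":0,"dx":-46,"dy":5.3,"dz":0,"gripper":-1},{"rx":0,"ry":0,"rz":0,"dx":-46,"dy":5.3,"dz":0,"gripper":-1},{"rx":0,"ry":0,"rz":0,"dx":-46,"dy":5.3,"dz":0,"gripper":-1},{"rx":0,"ry":0,"rz":0,"dx":-46,"dy":5.3,"dz":0,"gripper":-1},{"rx":0,"ry":0,"rz":0,"dx":-46,"dy":5.3,"dz":0,"gripper":-1},{"rx":0,"ry":0,"rz":0,"dx":-46,"dy":5.3,"dz":0,"gripper":-1},{"rx":0,"ry":0,"rz":-6.7,"dx":0,"dy":0,"dz":0,"gripper":-1},{"rx":0,"ry":0,"rz":-6.7,"dx":0,"dy":0,"dz":0,"gripper":-1},{"rx":0,"ry":0,"rz":0,"dx":0,"dy":0,"dz":0,"gripper":-1}]'

```text
clock: 6.08
tcp_pos: [0.5046, -0.3584, 0.2282]
orientation: [-2.027, -2.399, -0.001]
contact_force: [1.0, -1.3, -2.7]
grip_width: 0.0151
gripper_force: 59.0
```

```bash
python3 - <<'E'
from h import *
from bench import r
goto(.504,-.361,.05,9.6)
i=r.camera_info('wrist'); im=r.grab_frame('wrist'); cv2.imwrite('pics/w3.png',im); np.save('w3.npy',i,allow_pickle=True)
it=r.camera_info('top');T=r.grab_frame('top');cv2.imwrite('pics/top1.png',T)
c=comp(mask(cv2.imread('pics/top0.png'),'mat'),(426,212)); print('mat',rect(it,c,.002))
E
```

```text
clock 6.08 yaw 9.61 tilt [-0.     0.001 -1.   ] | rz 0.0 (alt -180.0) then dx -2.4 dy -1.0 dz 178.2 j7 0.48
mat (array([ 502.9, -361.2]), 9.7, array([123.3, 173.3]))
```

View pics/w3.png

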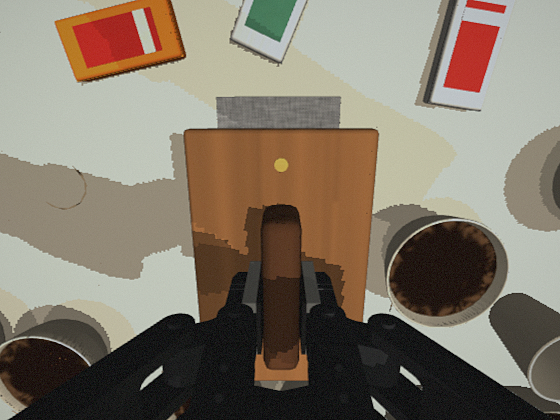

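View pics/top1.png

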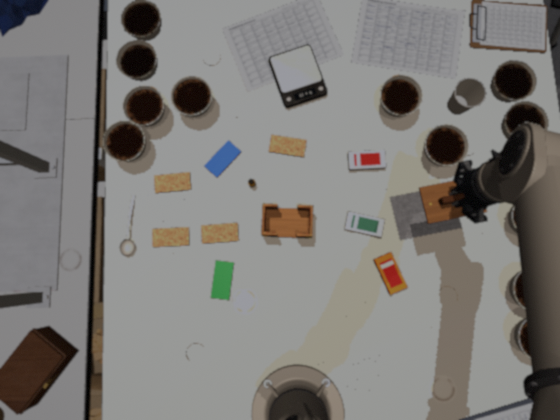

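The lid is held level over the mat, as the bar at (280,290) shows, and the case at (288,221) is open and looks empty. I'm lowering the lid.

Call:
step_arm --moves '[{"rx":0,"ry":0,"rz":0,"dx":-2,"dy":0,"dz":45,"gripper":-1},{"rx":0,"ry":0,"rz":0,"dx":0,"dy":0,"dz":45,"gripper":-1},{"rx":0,"ry":0,"rz":0,"dx":0,"dy":0,"dz":45,"gripper":-1},{"rx":0,"ry":0,"rz":0,"dx":0,"dy":0,"dz":30,"gripper":-1},{"rx":0,"ry":0,"rz":0,"dx":0,"dy":0,"dz":12,"gripper":-1},{"rx":0,"ry":0,"rz":0,"dx":0,"dy":0,"dz":5,"gripper":-1},{"rx":0,"ry":0,"rz":0,"dx":0,"dy":0,"dz":2,"gripper":-1},{"rx":0,"ry":0,"rz":0,"dx":0,"dy":0,"dz":1,"gripper":-1},{"rx":0,"ry":0,"rz":0,"dx":0,"dy":0,"dz":0,"gripper":-1}]'

```text
clock: 7.3
tcp_pos: [0.5057, -0.3608, 0.044]
orientation: [2.026, 2.4, 0.0]
contact_force: [0.1, 0.8, -2.6]
grip_width: 0.0147
gripper_force: 58.9
```

Call:
step_arm --moves '[{"rx":0,"ry":0,"rz":0,"dx":0,"dy":0,"dz":1,"gripper":-1},{"rx":0,"ry":0,"rz":0,"dx":0,"dy":0,"dz":0,"gripper":1},{"rx":0,"ry":0,"rz":0,"dx":0,"dy":0,"dz":0,"gripper":1},{"rx":0,"ry":0,"rz":0,"dx":0,"dy":0,"dz":0,"gripper":1},{"rx":0,"ry":0,"rz":0,"dx":0,"dy":0,"dz":0,"gripper":1},{"rx":0,"ry":0,"rz":0,"dx":0,"dy":0,"dz":-40,"gripper":1},{"rx":0,"ry":0,"rz":0,"dx":0,"dy":0,"dz":-50,"gripper":1},{"rx":0,"ry":0,"rz":0,"dx":0,"dy":0,"dz":-55,"gripper":1},{"rx":0,"ry":0,"rz":0,"dx":0,"dy":0,"dz":-55,"gripper":1},{"rx":0,"ry":0,"rz":0,"dx":42,"dy":-1,"dz":0,"gripper":1},{"rx":0,"ry":0,"rz":0,"dx":42,"dy":-1,"dz":0,"gripper":1},{"rx":0,"ry":0,"rz":0,"dx":42,"dy":-1,"dz":0,"gripper":1},{"rx":0,"ry":0,"rz":0,"dx":42,"dy":0,"dz":0,"gripper":1},{"rx":0,"ry":0,"rz":0,"dx":0,"dy":0,"dz":0,"gripper":1},{"rx":0,"ry":0,"rz":0,"dx":0,"dy":0,"dz":0,"gripper":1}]'

```text
clock: 9.18
tcp_pos: [0.4742, -0.1961, 0.2424]
orientation: [2.026, 2.4, -0.001]
contact_force: [-0.9, -0.8, -0.1]
grip_width: 0.0853
gripper_force: 0.0
```

```bash
python3 - <<'E'
from h import *
from bench import r
i=r.camera_info('wrist'); im=r.grab_frame('wrist'); cv2.imwrite('pics/w4.png',im); np.save('w4.npy',i,allow_pickle=True)
hsv=cv2.cvtColor(im,cv2.COLOR_BGR2HSV)
g=comp(mask(im,'green'),(277,185),80); print(cv2.minAreaRect(g), rect(i,g,.014))
goto(.475,-.197,.25,-14)
print(r.get_obs()['tcp_pos'])
E
```

```text
((278.2938537597656, 184.46392822265625), (31.5772647857666, 49.3458251953125), 23.96249008178711) (array([ 473.5, -203.3]), -14.3, array([32.7, 52.7]))
clock 9.22 yaw 9.59 tilt [ 0.    -0.001 -1.   ] | rz 23.6 (alt -156.4) then dx -0.2 dy 0.9 dz -7.7 j7 0.27
[ 0.47417704 -0.19660774  0.24233544]
```

View pics/w4.png

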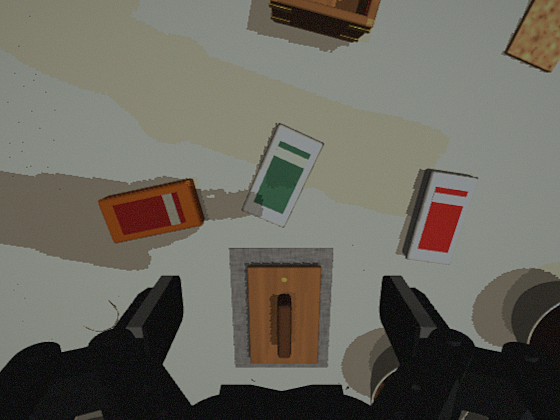

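The wrist view shows the lid lying on the mat at (285,315). The green tin's top face has corners (280,124), (323,141), (285,226) and (242,210). The red tin is at (440,217), the orange look-alike at (150,210).

```bash
python3 - <<'E'
from h import *
from bench import r
im=cv2.imread('pics/w4.png'); i=np.load('w4.npy',allow_pickle=True).item()
hsv=cv2.cvtColor(im,cv2.COLOR_BGR2HSV)
for p in [(305,140),(265,217),(290,150),(230,170),(340,170),(220,240),(458,183),(495,230)]: print(p,hsv[p[1],p[0]],end=' ')
print()
h,s,v=[a.astype(int) for a in cv2.split(hsv)]
w=((s<22)&(v>110)).astype(np.uint8)*255
for n,k,seed,z in(('green','green',(282,175),.014),('red','red',(443,215),.021)):
    m=cv2.morphologyEx(w|mask(im,k),cv2.MORPH_CLOSE,np.ones((3,3))); m=cv2.morphologyEx(m,cv2.MORPH_OPEN,np.ones((5,5)))
    c=comp(m,seed,20)
    if c is not None: print(n,cv2.minAreaRect(c),rect(i,c,z))
cor=np.array([(280,124),(323,141),(285,226),(242,210)]);print('hand corners',rect(i,cor,.014))
it=r.camera_info('top');T=cv2.imread('pics/top1.png');isc=r.camera_info('scene');S=cv2.imread('pics/scene0.png')
g=lambda c:cv2.minAreaRect(c)[0]
print('h green tri W-T',tri(i,g(comp(mask(im,'green'),(278,184))),it,g(comp(mask(T,'green'),(367,224)))))
E
```

```text
(305, 140) [105  14 144] (265, 217) [ 98  14 144] (290, 150) [ 70 112  73] (230, 170) [ 50  11 142] (340, 170) [ 30  38 136] (220, 240) [ 43  16 140] (458, 183) [102   9 143] (495, 230) [ 47  13 138] 
hand corners (array([ 475.4, -194.1]), -12.9, array([49.7, 99.8]))
h green tri W-T (array([ 0.47377507, -0.20444295,  0.00576429]), np.float64(0.0009782385781781655))
```

Call:
step_arm --grip_force 60 --moves '[{"rx":0,"ry":0,"rz":7.7,"dx":0,"dy":0,"dz":20,"gripper":1},{"rx":0,"ry":0,"rz":7.7,"dx":0,"dy":0,"dz":30,"gripper":1},{"rx":0,"ry":0,"rz":7.7,"dx":0,"dy":0,"dz":30,"gripper":1},{"rx":0,"ry":0,"rz":0,"dx":2.6,"dy":0.4,"dz":45,"gripper":1},{"rx":0,"ry":0,"rz":0,"dx":0,"dy":0,"dz":45,"gripper":1},{"rx":0,"ry":0,"rz":0,"dx":0,"dy":0,"dz":30,"gripper":1},{"rx":0,"ry":0,"rz":0,"dx":0,"dy":0,"dz":17,"gripper":1},{"rx":0,"ry":0,"rz":0,"dx":0,"dy":0,"dz":0,"gripper":1},{"rx":0,"ry":0,"rz":0,"dx":0,"dy":0,"dz":0,"gripper":-1},{"rx":0,"ry":0,"rz":0,"dx":0,"dy":0,"dz":0,"gripper":-1},{"rx":0,"ry":0,"rz":0,"dx":0,"dy":0,"dz":0,"gripper":-1},{"rx":0,"ry":0,"rz":0,"dx":0,"dy":0,"dz":0,"gripper":-1}]'

```text
clock: 10.72
tcp_pos: [0.476, -0.1934, 0.0269]
orientation: [2.464, 1.945, 0.001]
contact_force: [-1.4, -0.4, 7.2]
grip_width: 0.0479
gripper_force: 61.2
```

```bash
python3 - <<'E'
from h import *
goto(.486,.0115,.18,-3.7)
E
```

```text
clock 10.72 yaw -13.45 tilt [ 0.002 -0.001 -1.   ] | rz -9.7 (alt 170.3) then dx 205.2 dy -3.2 dz -153.1 j7 -0.33
```

Call:
step_arm --moves '[{"rx":0,"ry":0,"rz":0,"dx":0,"dy":0,"dz":-15,"gripper":-1},{"rx":0,"ry":0,"rz":0,"dx":0,"dy":0,"dz":-40,"gripper":-1},{"rx":0,"ry":0,"rz":-4.9,"dx":0,"dy":0,"dz":-50,"gripper":-1},{"rx":0,"ry":0,"rz":-4.9,"dx":0,"dy":0,"dz":-50,"gripper":-1},{"rx":0,"ry":0,"rz":0,"dx":40,"dy":-1,"dz":0,"gripper":-1},{"rx":0,"ry":0,"rz":0,"dx":40,"dy":-1,"dz":0,"gripper":-1},{"rx":0,"ry":0,"rz":0,"dx":25,"dy":0,"dz":0,"gripper":-1},{"rx":0,"ry":0,"rz":0,"dx":0,"dy":0,"dz":0,"gripper":-1},{"rx":0,"ry":0,"rz":0,"dx":0,"dy":0,"dz":0,"gripper":-1}]'

```text
clock: 11.85
tcp_pos: [0.4797, -0.0889, 0.1809]
orientation: [2.291, 2.149, -0.0]
contact_force: [0.8, 0.2, -0.3]
grip_width: 0.0477
gripper_force: 62.5
```

```bash
python3 - <<'E'
from h import *
from bench import r
goto(.486,.0115,.18,-3.7)
i=r.camera_info('wrist'); im=r.grab_frame('wrist'); cv2.imwrite('pics/w5.png',im); np.save('w5.npy',i,allow_pickle=True)
E
```

```text
clock 11.85 yaw -3.66 tilt [ 0.    -0.001 -1.   ] | rz 0.0 (alt -180.0) then dx 100.6 dy -0.2 dz 0.9 j7 -0.23
```

View pics/w5.png

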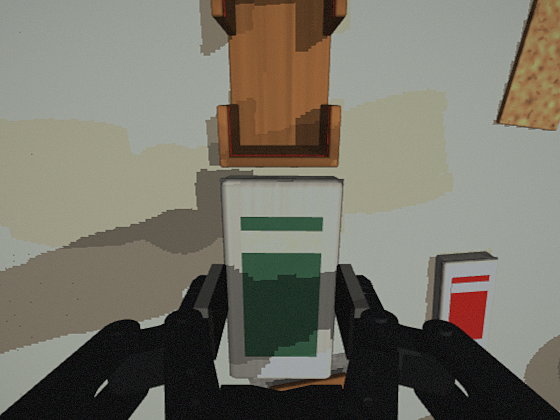

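The wrist view shows the green tin held square at (283,280). The open case has its near rim corners at (219,160) and (339,160) and its near notch edges at (217,105) and (341,105).

```bash
python3 - <<'E'
from h import *
i=np.load('w5.npy',allow_pickle=True).item()
f=lambda p,z:np.round(1000*plane(i,p,z)[:2],1)
im=cv2.imread('pics/w5.png').astype(int)
g=im[:,:,2]-im[:,:,0]
for row in(125,140,150): 
    x=np.where(g[row,180:380]>30)[0]+180; a,b=x.min()-.5,x.max()+.5
    print(row,a,b,f((a,row),.0735),f((b,row),.0735), 'mid',(f((a,row),.0735)+f((b,row),.0735))/2)
for c in(228,335): 
    y=np.where(g[90:200,c]>30)[0]+90; print('col',c,y.min(),y.max(),f((c,y.max()),.0735),f((c,y.min()),.0735))
for p in((217,105),(341,105),(219,158),(339,158)):print(p,f(p,.0735))
from bench import r
print('tin top held',rect(i,np.array([(223,180),(343,180),(330,376),(231,378)]),.1809-.0269+.014))
E
```

```text
125 217.5 339.5 [443.8 -23.9] [523.  -28.9] mid [483.4 -26.4]
140 217.5 339.5 [442.6 -33.5] [522.9 -38.5] mid [482.75 -36.  ]
150 218.5 338.5 [442.5 -40. ] [522.1 -45.1] mid [482.3  -42.55]
col 228 105 166 [447.6 -51.1] [452. -12.]
col 335 105 166 [519.7 -55.7] [520.2 -16.3]
(217, 105) [445.  -11.5]
(341, 105) [524.  -16.5]
(219, 158) [442.2 -45.3]
(339, 158) [522.4 -50.4]
tin top held (array([480.9, -91. ]), -4.1, array([48.6, 99.8]))
```

Call:
step_arm --moves '[{"rx":0,"ry":0,"rz":0,"dx":50,"dy":0,"dz":0,"gripper":-1},{"rx":0,"ry":0,"rz":0,"dx":51,"dy":-0.7,"dz":0,"gripper":-1},{"rx":0,"ry":0,"rz":0,"dx":0,"dy":0,"dz":0,"gripper":-1},{"rx":0,"ry":0,"rz":0,"dx":0,"dy":0,"dz":40,"gripper":-1},{"rx":0,"ry":0,"rz":0,"dx":0,"dy":0,"dz":35,"gripper":-1},{"rx":0,"ry":0,"rz":0,"dx":0,"dy":0,"dz":30,"gripper":-1},{"rx":0,"ry":0,"rz":0,"dx":0,"dy":0,"dz":25,"gripper":-1},{"rx":0,"ry":0,"rz":0,"dx":0,"dy":0,"dz":10,"gripper":-1},{"rx":0,"ry":0,"rz":0,"dx":0,"dy":0,"dz":5,"gripper":-1},{"rx":0,"ry":0,"rz":0,"dx":0,"dy":0,"dz":0,"gripper":-1}]'

```text
clock: 13.15
tcp_pos: [0.4859, 0.0124, 0.0358]
orientation: [2.291, 2.149, 0.001]
contact_force: [0.4, 1.1, -1.7]
grip_width: 0.0478
gripper_force: 62.5
```

Call:
step_arm --moves '[{"rx":0,"ry":0,"rz":0,"dx":0,"dy":0,"dz":1,"gripper":-1},{"rx":0,"ry":0,"rz":0,"dx":0,"dy":0,"dz":0,"gripper":1},{"rx":0,"ry":0,"rz":0,"dx":0,"dy":0,"dz":0,"gripper":1},{"rx":0,"ry":0,"rz":0,"dx":0,"dy":0,"dz":0,"gripper":1},{"rx":0,"ry":0,"rz":0,"dx":0,"dy":0,"dz":-30,"gripper":1},{"rx":0,"ry":0,"rz":0,"dx":0,"dy":0,"dz":-55,"gripper":1},{"rx":0,"ry":0,"rz":0,"dx":0,"dy":0,"dz":-60,"gripper":1},{"rx":0,"ry":0,"rz":0,"dx":0,"dy":0,"dz":-60,"gripper":1},{"rx":0,"ry":0,"rz":0,"dx":-36,"dy":29.7,"dz":0,"gripper":1},{"rx":0,"ry":0,"rz":0,"dx":-36,"dy":29.7,"dz":0,"gripper":1},{"rx":0,"ry":0,"rz":0,"dx":-36,"dy":29.7,"dz":0,"gripper":1},{"rx":0,"ry":0,"rz":0,"dx":-36,"dy":29.7,"dz":0,"gripper":1},{"rx":0,"ry":0,"rz":0,"dx":-36,"dy":29.7,"dz":0,"gripper":1},{"rx":0,"ry":0,"rz":0,"dx":-36,"dy":29.7,"dz":0,"gripper":1},{"rx":0,"ry":0,"rz":0,"dx":0,"dy":0,"dz":0,"gripper":1},{"rx":0,"ry":0,"rz":0,"dx":0,"dy":0,"dz":0,"gripper":1}]'

```text
clock: 15.15
tcp_pos: [0.6493, -0.2132, 0.2389]
orientation: [-2.289, -2.15, -0.0]
contact_force: [-0.2, 0.5, -0.5]
grip_width: 0.0855
gripper_force: 0.0
```

```bash
python3 - <<'E'
from h import *
from bench import r
goto(.65,-.215,.25,-3)
i=r.camera_info('wrist'); im=r.grab_frame('wrist'); cv2.imwrite('pics/w6.png',im); np.save('w6.npy',i,allow_pickle=True)
h,s,v=[a.astype(int) for a in cv2.split(cv2.cvtColor(im,cv2.COLOR_BGR2HSV))]
g=comp(mask(im,'red'),(277,185),80); print(cv2.minAreaRect(g), rect(i,g,.021))
w=((h>80)&(h<130)&(v>110)).astype(np.uint8)*255
m=cv2.morphologyEx(w|mask(im,'red'),cv2.MORPH_CLOSE,np.ones((5,5)));c=comp(m,(277,180),40)
if c is not None: print(cv2.minAreaRect(c), rect(i,c,.021))
T=r.grab_frame('top');cv2.imwrite('pics/top2.png',T)
E
```

```text
clock 15.15 yaw -3.59 tilt [-0.001  0.001 -1.   ] | rz -0.6 (alt 179.4) then dx -1.8 dy 0.8 dz -11.1 j7 -0.07
((281.2470397949219, 185.7117462158203), (50.84978485107422, 33.36297607421875), 85.60128784179688) (array([ 650.6, -218.6]), 1.1, array([33.3, 53.1]))
((280.9862365722656, 176.83450317382812), (92.67876434326172, 45.17674255371094), 85.2363510131836) (array([ 650.3, -210.8]), 1.5, array([45.6, 95.4]))
```

View pics/w6.png

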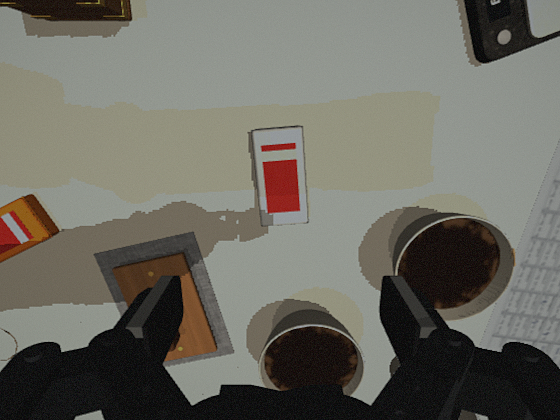

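The wrist view shows the red tin centred at (281,176) with a 50 x 100 top face. The bowls at (450,260) and (310,345) are clear of the fingers.

Call:
step_arm --grip_force 60 --moves '[{"rx":0,"ry":0,"rz":-4.8,"dx":3.7,"dy":1,"dz":30,"gripper":1},{"rx":0,"ry":0,"rz":0,"dx":0,"dy":0,"dz":50,"gripper":1},{"rx":0,"ry":0,"rz":0,"dx":0,"dy":0,"dz":50,"gripper":1},{"rx":0,"ry":0,"rz":0,"dx":0,"dy":0,"dz":45,"gripper":1},{"rx":0,"ry":0,"rz":0,"dx":0,"dy":0,"dz":25,"gripper":1},{"rx":0,"ry":0,"rz":0,"dx":0,"dy":0,"dz":11,"gripper":1},{"rx":0,"ry":0,"rz":0,"dx":0,"dy":0,"dz":0,"gripper":1},{"rx":0,"ry":0,"rz":0,"dx":0,"dy":0,"dz":0,"gripper":-1},{"rx":0,"ry":0,"rz":0,"dx":0,"dy":0,"dz":0,"gripper":-1},{"rx":0,"ry":0,"rz":0,"dx":0,"dy":0,"dz":0,"gripper":-1},{"rx":0,"ry":0,"rz":0,"dx":0,"dy":0,"dz":0,"gripper":-1}]'

```text
clock: 16.62
tcp_pos: [0.652, -0.2107, 0.0301]
orientation: [2.197, 2.242, 0.002]
contact_force: [0.2, -0.1, 6.7]
grip_width: 0.048
gripper_force: 63.3
```

```bash
python3 - <<'E'
from h import *
goto(.486,.011,.18,-3.7)
E
```

```text
clock 16.62 yaw 1.16 tilt [ 0.003 -0.001 -1.   ] | rz 4.9 (alt -175.1) then dx 210.5 dy -180.0 dz -149.9 j7 -0.11
```

Call:
step_arm --moves '[{"rx":0,"ry":0,"rz":0,"dx":0,"dy":0,"dz":-20,"gripper":-1},{"rx":0,"ry":0,"rz":2.5,"dx":0,"dy":0,"dz":-40,"gripper":-1},{"rx":0,"ry":0,"rz":2.4,"dx":0,"dy":0,"dz":-50,"gripper":-1},{"rx":0,"ry":0,"rz":0,"dx":0,"dy":0,"dz":-40,"gripper":-1},{"rx":0,"ry":0,"rz":0,"dx":35,"dy":-30,"dz":0,"gripper":-1},{"rx":0,"ry":0,"rz":0,"dx":35,"dy":-30,"dz":0,"gripper":-1},{"rx":0,"ry":0,"rz":0,"dx":35,"dy":-30,"dz":0,"gripper":-1},{"rx":0,"ry":0,"rz":0,"dx":35,"dy":-30,"dz":0,"gripper":-1},{"rx":0,"ry":0,"rz":0,"dx":35,"dy":-30,"dz":0,"gripper":-1},{"rx":0,"ry":0,"rz":0,"dx":35,"dy":-30,"dz":0,"gripper":-1},{"rx":0,"ry":0,"rz":0,"dx":0,"dy":0,"dz":0,"gripper":-1},{"rx":0,"ry":0,"rz":0,"dx":0,"dy":0,"dz":0,"gripper":-1}]'

```text
clock: 18.12
tcp_pos: [0.4854, 0.0105, 0.1792]
orientation: [2.291, 2.147, 0.001]
contact_force: [-0.7, -0.6, -1.6]
grip_width: 0.0484
gripper_force: 62.5
```

```bash
python3 - <<'E'
from h import *
from bench import r
goto(.486,.011,.0521,-3.7)
i=r.camera_info('wrist'); im=r.grab_frame('wrist'); cv2.imwrite('pics/w7.png',im)
z=r.get_obs()['tcp_pos'][2]-.0301+.021
g=comp(mask(im,'red'),(281,280),60); print(cv2.minAreaRect(g), rect(i,g,z))
E
```

```text
clock 18.12 yaw -3.72 tilt [ 0.001 -0.001 -1.   ] | rz -0.0 (alt 180.0) then dx 0.6 dy 0.6 dz 127.1 j7 -0.46
((281.0, 268.0), (34.0, 80.0), 90.0) (array([487.1,  20.4]), 86.2, array([16.1, 34. ]))
```

Call:
step_arm --moves '[{"rx":0,"ry":0,"rz":0,"dx":0,"dy":0.5,"dz":40,"gripper":-1},{"rx":0,"ry":0,"rz":0,"dx":0,"dy":0,"dz":40,"gripper":-1},{"rx":0,"ry":0,"rz":0,"dx":0,"dy":0,"dz":30,"gripper":-1},{"rx":0,"ry":0,"rz":0,"dx":0,"dy":0,"dz":10,"gripper":-1},{"rx":0,"ry":0,"rz":0,"dx":0,"dy":0,"dz":4,"gripper":-1},{"rx":0,"ry":0,"rz":0,"dx":0,"dy":0,"dz":2,"gripper":-1},{"rx":0,"ry":0,"rz":0,"dx":0,"dy":0,"dz":0,"gripper":-1}]'

```text
clock: 19.05
tcp_pos: [0.486, 0.0107, 0.0531]
orientation: [2.292, 2.147, 0.002]
contact_force: [-0.4, 0.2, -1.2]
grip_width: 0.0484
gripper_force: 62.5
```

Call:
step_arm --moves '[{"rx":0,"ry":0,"rz":0,"dx":0,"dy":0,"dz":1,"gripper":-1},{"rx":0,"ry":0,"rz":0,"dx":0,"dy":0,"dz":0,"gripper":1},{"rx":0,"ry":0,"rz":0,"dx":0,"dy":0,"dz":0,"gripper":1},{"rx":0,"ry":0,"rz":0,"dx":0,"dy":0,"dz":0,"gripper":1},{"rx":0,"ry":0,"rz":0,"dx":0,"dy":0,"dz":-30,"gripper":1},{"rx":0,"ry":0,"rz":0,"dx":0,"dy":0,"dz":-55,"gripper":1},{"rx":0,"ry":0,"rz":0,"dx":0,"dy":0,"dz":-60,"gripper":1},{"rx":0,"ry":0,"rz":0,"dx":0,"dy":0,"dz":-55,"gripper":1},{"rx":0,"ry":0,"rz":0,"dx":0,"dy":0,"dz":0,"gripper":1},{"rx":0,"ry":0,"rz":0,"dx":0,"dy":0,"dz":0,"gripper":1}]'

```text
clock: 20.3
tcp_pos: [0.4849, 0.0105, 0.2508]
orientation: [2.293, 2.148, -0.001]
contact_force: [0.4, -0.6, -0.5]
grip_width: 0.0852
gripper_force: 0.0
```

```bash
python3 - <<'E'
from h import *
from bench import r
goto(.7008,.0035,.25,-10.8)
i=r.camera_info('wrist'); im=r.grab_frame('wrist'); cv2.imwrite('pics/w8.png',im); np.save('w8.npy',i,allow_pickle=True)
c=comp(mask(im,'cork'),(478,158),40)
if c is not None: print('s1',cv2.minAreaRect(c),rect(i,c,.007))
g=comp(mask(im,'red'),(281,185),60); print('red panel',cv2.minAreaRect(g), rect(i,g,.043))
E
```

```text
clock 20.3 yaw -3.74 tilt [-0.    -0.001 -1.   ] | rz 7.1 (alt -172.9) then dx 33.6 dy 213.4 dz 0.8 j7 -0.38
s1 ((480.8890686035156, 167.61402893066406), (45.102542877197266, 100.9760971069336), 16.336042404174805) (array([700.9,   3.4]), -11.1, array([49. , 99.3]))
red panel ((282.0, 190.0), (52.0, 34.0), 90.0) (array([486.6,   2.9]), -4.0, array([33.1, 53.2]))
```

View pics/w8.png

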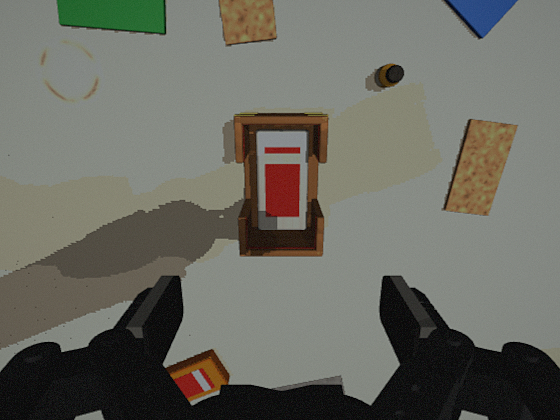

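The red tin lies flat and centred in the case, with its panel at (282,190). Spacer 1 at (481,168) hasn't moved.

Call:
step_arm --grip_force 50 --moves '[{"rx":0,"ry":0,"rz":7.3,"dx":0,"dy":0,"dz":0,"gripper":1},{"rx":0,"ry":0,"rz":0,"dx":6.8,"dy":42.7,"dz":0,"gripper":1},{"rx":0,"ry":0,"rz":0,"dx":6.8,"dy":42.7,"dz":0,"gripper":1},{"rx":0,"ry":0,"rz":0,"dx":6.8,"dy":42.7,"dz":0,"gripper":1},{"rx":0,"ry":0,"rz":0,"dx":6.8,"dy":42.7,"dz":0,"gripper":1},{"rx":0,"ry":0,"rz":0,"dx":6.8,"dy":42.7,"dz":0,"gripper":1},{"rx":0,"ry":0,"rz":0,"dx":0,"dy":0,"dz":50,"gripper":1},{"rx":0,"ry":0,"rz":0,"dx":0,"dy":0,"dz":50,"gripper":1},{"rx":0,"ry":0,"rz":0,"dx":0,"dy":0,"dz":50,"gripper":1},{"rx":0,"ry":0,"rz":0,"dx":0,"dy":0,"dz":40,"gripper":1},{"rx":0,"ry":0,"rz":0,"dx":0,"dy":0,"dz":25,"gripper":1},{"rx":0,"ry":0,"rz":0,"dx":0,"dy":0,"dz":12,"gripper":1},{"rx":0,"ry":0,"rz":0,"dx":0,"dy":0,"dz":0,"gripper":1}]'

```text
clock: 21.98
tcp_pos: [0.7014, 0.0035, 0.0239]
orientation: [-2.424, -1.998, 0.001]
contact_force: [0.6, 0.4, 0.5]
grip_width: 0.0854
gripper_force: 0.0
```

Call:
step_arm --moves '[{"rx":0,"ry":0,"rz":0,"dx":0,"dy":0,"dz":0,"gripper":-1},{"rx":0,"ry":0,"rz":0,"dx":0,"dy":0,"dz":0,"gripper":-1},{"rx":0,"ry":0,"rz":0,"dx":0,"dy":0,"dz":0,"gripper":-1},{"rx":0,"ry":0,"rz":0,"dx":0,"dy":0,"dz":0,"gripper":-1}]'

```text
clock: 22.48
tcp_pos: [0.7037, 0.0047, 0.0294]
orientation: [2.422, 1.996, 0.007]
contact_force: [-0.6, -0.3, 22.7]
grip_width: 0.0126
gripper_force: 12.0
```

```bash
python3 - <<'E'
from h import *
goto(.486,.011,.18,-3.7)
E
```

```text
clock 22.48 yaw -11.02 tilt [ 0.005  0.001 -1.   ] | rz -7.3 (alt 172.7) then dx -7.8 dy -217.6 dz -150.6 j7 -0.64
```

The tips closed over the plate. They swing back when open, so the grasp has to be lower. I'll rise, open and look again.

Call:
step_arm --moves '[{"rx":0,"ry":0,"rz":0,"dx":0,"dy":0,"dz":-30,"gripper":-1},{"rx":0,"ry":0,"rz":0,"dx":0,"dy":0,"dz":-40,"gripper":1},{"rx":0,"ry":0,"rz":0,"dx":0,"dy":0,"dz":-50,"gripper":1},{"rx":0,"ry":0,"rz":0,"dx":0,"dy":0,"dz":-50,"gripper":1},{"rx":0,"ry":0,"rz":0,"dx":0,"dy":0,"dz":-50,"gripper":1},{"rx":0,"ry":0,"rz":0,"dx":0,"dy":0,"dz":0,"gripper":1},{"rx":0,"ry":0,"rz":0,"dx":0,"dy":0,"dz":0,"gripper":1}]'

```text
clock: 23.35
tcp_pos: [0.7012, 0.0032, 0.2446]
orientation: [2.424, 1.997, 0.0]
contact_force: [-0.3, 0.3, -0.4]
grip_width: 0.085
gripper_force: 0.0
```

```bash
python3 - <<'E'
from h import *
from bench import r
i=r.camera_info('wrist'); im=r.grab_frame('wrist'); cv2.imwrite('pics/w9.png',im); np.save('w9.npy',i,allow_pickle=True)
for c in cv2.findContours(mask(im,'cork'),cv2.RETR_EXTERNAL,cv2.CHAIN_APPROX_NONE)[0]:
    if cv2.contourArea(c)>1000:
        q=rect(i,c,.007); print(cv2.minAreaRect(c)[0],q)
        if abs(q[2][0]-50)<4: goto(q[0][0]/1000,q[0][1]/1000,.0175,q[1])
E
```

```text
(278.5, 175.0) (array([701. ,   3.3]), -10.6, array([49.2, 98.1]))
clock 23.4 yaw -11.03 tilt [-0.001 -0.001 -1.   ] | rz -0.4 (alt 179.6) then dx 0.3 dy 0.1 dz 226.0 j7 -0.54
(19.0, 43.5) (array([481.3, 172.2]), -25.2, array([35.9, 78.6]))
```

Call:
step_arm --moves '[{"rx":0,"ry":0,"rz":0,"dx":0,"dy":0,"dz":60,"gripper":0.45},{"rx":0,"ry":0,"rz":0,"dx":0,"dy":0,"dz":60,"gripper":0.45},{"rx":0,"ry":0,"rz":0,"dx":0,"dy":0,"dz":55,"gripper":0.45},{"rx":0,"ry":0,"rz":0,"dx":0,"dy":0,"dz":30,"gripper":0.45},{"rx":0,"ry":0,"rz":0,"dx":0,"dy":0,"dz":15,"gripper":0.45},{"rx":0,"ry":0,"rz":0,"dx":0,"dy":0,"dz":3,"gripper":0.45},{"rx":0,"ry":0,"rz":0,"dx":0,"dy":0,"dz":2,"gripper":0.45},{"rx":0,"ry":0,"rz":0,"dx":0,"dy":0,"dz":0,"gripper":0.45}]'

```text
clock: 24.4
tcp_pos: [0.7023, 0.0034, 0.0207]
orientation: [2.424, 1.997, 0.003]
contact_force: [0.1, 0.0, 0.6]
grip_width: 0.0617
gripper_force: 0.0
```

Call:
step_arm --moves '[{"rx":0,"ry":0,"rz":0,"dx":0,"dy":0,"dz":2,"gripper":0.45},{"rx":0,"ry":0,"rz":0,"dx":0,"dy":0,"dz":1.5,"gripper":0.45},{"rx":0,"ry":0,"rz":0,"dx":0,"dy":0,"dz":0,"gripper":0.45}]'

```text
clock: 24.78
tcp_pos: [0.7018, 0.0032, 0.0167]
orientation: [2.424, 1.997, 0.001]
contact_force: [-2.2, 0.2, 4.7]
grip_width: 0.0618
gripper_force: 2.4
```

Light contact with the table, so I'm closing now.

Call:
step_arm --moves '[{"rx":0,"ry":0,"rz":0,"dx":0,"dy":0,"dz":-0.5,"gripper":-1},{"rx":0,"ry":0,"rz":0,"dx":0,"dy":0,"dz":0,"gripper":-1},{"rx":0,"ry":0,"rz":0,"dx":0,"dy":0,"dz":0,"gripper":-1},{"rx":0,"ry":0,"rz":0,"dx":0,"dy":0,"dz":0,"gripper":-1}]'

```text
clock: 25.28
tcp_pos: [0.7035, 0.0038, 0.0196]
orientation: [2.423, 1.996, 0.005]
contact_force: [-2.3, -0.6, 16.4]
grip_width: 0.0481
gripper_force: 59.9
```

```bash
python3 - <<'E'
from h import *
goto(.486,.011,.17,-3.7)
E
```

```text
clock 25.27 yaw -11.04 tilt [ 0.004  0.    -1.   ] | rz -7.3 (alt 172.7) then dx -6.9 dy -217.5 dz -150.4 j7 -0.65
```

Call:
step_arm --moves '[{"rx":0,"ry":0,"rz":0,"dx":0,"dy":0,"dz":-20,"gripper":-1},{"rx":0,"ry":0,"rz":0,"dx":0,"dy":0,"dz":-50,"gripper":-1},{"rx":0,"ry":0,"rz":-7.3,"dx":0,"dy":0,"dz":-50,"gripper":-1},{"rx":0,"ry":0,"rz":0,"dx":0,"dy":0,"dz":-30,"gripper":-1},{"rx":0,"ry":0,"rz":0,"dx":-1.5,"dy":-43.2,"dz":0,"gripper":-1},{"rx":0,"ry":0,"rz":0,"dx":-1.5,"dy":-43.2,"dz":0,"gripper":-1},{"rx":0,"ry":0,"rz":0,"dx":-1,"dy":-43.2,"dz":0,"gripper":-1},{"rx":0,"ry":0,"rz":0,"dx":-1,"dy":-43.2,"dz":0,"gripper":-1},{"rx":0,"ry":0,"rz":0,"dx":-1,"dy":-43.2,"dz":0,"gripper":-1},{"rx":0,"ry":0,"rz":0,"dx":0,"dy":0,"dz":0,"gripper":-1},{"rx":0,"ry":0,"rz":0,"dx":0,"dy":0,"dz":0,"gripper":-1}]'

```text
clock: 26.65
tcp_pos: [0.4864, 0.0113, 0.167]
orientation: [2.292, 2.147, 0.002]
contact_force: [-0.0, -0.0, -0.5]
grip_width: 0.0487
gripper_force: 52.0
```

```bash
python3 - <<'E'
from h import *
from bench import r
goto(.486,.011,.0635,-3.7)
i=r.camera_info('wrist'); im=r.grab_frame('wrist'); cv2.imwrite('pics/w10.png',im)
z=r.get_obs()['tcp_pos'][2]-.0196+.007
m=mask(im,'cork');c=comp(m,(281,270),70); 
if c is not None:print(cv2.minAreaRect(c), rect(i,c,z))
E
```

```text
clock 26.65 yaw -3.74 tilt [ 0.002 -0.    -1.   ] | rz -0.0 (alt 180.0) then dx -0.3 dy -0.4 dz 103.5 j7 -0.50
((280.5, 230.5), (105.0, 123.0), 90.0) (array([489.2,  35.9]), 86.3, array([47.5, 49.9]))
```

Call:
step_arm --moves '[{"rx":0,"ry":0,"rz":0,"dx":0,"dy":0,"dz":40,"gripper":-1},{"rx":0,"ry":0,"rz":0,"dx":0,"dy":0,"dz":35,"gripper":-1},{"rx":0,"ry":0,"rz":0,"dx":0,"dy":0,"dz":20,"gripper":-1},{"rx":0,"ry":0,"rz":0,"dx":0,"dy":0,"dz":6,"gripper":-1},{"rx":0,"ry":0,"rz":0,"dx":0,"dy":0,"dz":2,"gripper":-1},{"rx":0,"ry":0,"rz":0,"dx":0,"dy":0,"dz":0,"gripper":-1}]'

```text
clock: 27.45
tcp_pos: [0.4863, 0.0115, 0.064]
orientation: [2.292, 2.147, 0.002]
contact_force: [0.5, 1.2, -1.2]
grip_width: 0.0483
gripper_force: 51.9
```

Call:
step_arm --moves '[{"rx":0,"ry":0,"rz":0,"dx":0,"dy":0,"dz":1,"gripper":-1},{"rx":0,"ry":0,"rz":0,"dx":0,"dy":0,"dz":0,"gripper":0.5},{"rx":0,"ry":0,"rz":0,"dx":0,"dy":0,"dz":0,"gripper":0.5},{"rx":0,"ry":0,"rz":0,"dx":0,"dy":0,"dz":-20,"gripper":0.5},{"rx":0,"ry":0,"rz":0,"dx":0,"dy":0,"dz":-50,"gripper":0.5},{"rx":0,"ry":0,"rz":0,"dx":0,"dy":0,"dz":-60,"gripper":0.5},{"rx":0,"ry":0,"rz":0,"dx":0,"dy":0,"dz":-55,"gripper":0.5},{"rx":0,"ry":0,"rz":0,"dx":45,"dy":-8.5,"dz":0,"gripper":0.5},{"rx":0,"ry":0,"rz":0,"dx":45,"dy":-8.5,"dz":0,"gripper":0.5},{"rx":0,"ry":0,"rz":0,"dx":45,"dy":-8.5,"dz":0,"gripper":0.5},{"rx":0,"ry":0,"rz":0,"dx":45,"dy":-8.5,"dz":0,"gripper":0.5},{"rx":0,"ry":0,"rz":0,"dx":0,"dy":0,"dz":0,"gripper":0.5},{"rx":0,"ry":0,"rz":0,"dx":0,"dy":0,"dz":0,"gripper":0.5}]'

```text
clock: 29.08
tcp_pos: [0.4632, 0.1927, 0.2471]
orientation: [2.292, 2.148, -0.001]
contact_force: [-0.3, 0.1, 0.1]
grip_width: 0.0639
gripper_force: 0.0
```

```bash
cat > sp.py <<'E'
from h import *
from bench import r
import sys
i=r.camera_info('wrist'); im=r.grab_frame('wrist'); cv2.imwrite(sys.argv[1],im)
for c in cv2.findContours(mask(im,'cork'),cv2.RETR_EXTERNAL,cv2.CHAIN_APPROX_NONE)[0]:
    if cv2.contourArea(c)>1000:
        q=rect(i,c,.007); print(cv2.minAreaRect(c)[0],q)
        if abs(q[2][0]-50)<4 and abs(q[2][1]-100)<5: goto(q[0][0]/1000,q[0][1]/1000,.0172,q[1])
        print('if on stack',rect(i,c,.050))
E
python3 sp.py pics/w11.png
```

```text
(312.5, 344.5) (array([490.1, -29.4]), -3.7, array([ 56.6, 102.8]))
if on stack (array([487.6,   6.2]), -3.7, array([49.9, 90.6]))
(279.508056640625, 173.4029083251953) (array([463.1, 193.7]), 2.8, array([49.5, 99.2]))
clock 29.12 yaw -3.8 tilt [-0.    -0.001 -1.   ] | rz -6.6 (alt 173.4) then dx 1.7 dy -0.2 dz 229.9 j7 -0.82
if on stack (array([463.8, 202.8]), 2.8, array([43.6, 87.4]))
(422.0, 44.0) (array([607.8, 313.6]), 3.6, array([49.1, 78.5]))
if on stack (array([591.3, 308.6]), 3.6, array([43.3, 69.2]))
(264.077880859375, 45.3565559387207) (array([456.3, 319.6]), 1.2, array([49.7, 83.4]))
if on stack (array([457.8, 313.8]), 1.2, array([43.8, 73.5]))
```

View pics/w11.png

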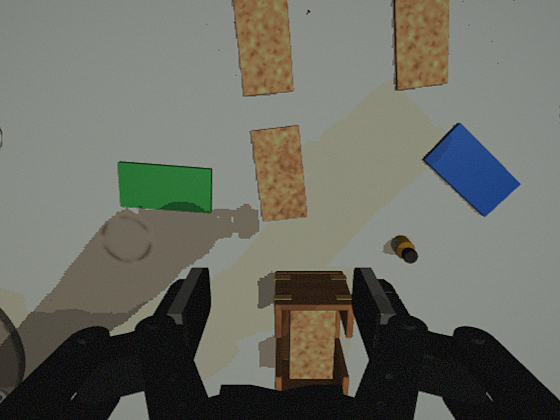

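Spacer 1 is in the case at (313,345), and its width fits z = 50 mm. Spacer 2 at (280,173) is the next pick, with spacers 3 and 4 at (264,45) and (422,44).

Call:
step_arm --moves '[{"rx":0,"ry":0,"rz":-6.6,"dx":1.7,"dy":0,"dz":50,"gripper":0.5},{"rx":0,"ry":0,"rz":0,"dx":0,"dy":0,"dz":60,"gripper":0.5},{"rx":0,"ry":0,"rz":0,"dx":0,"dy":0,"dz":55,"gripper":0.5},{"rx":0,"ry":0,"rz":0,"dx":0,"dy":0,"dz":35,"gripper":0.5},{"rx":0,"ry":0,"rz":0,"dx":0,"dy":0,"dz":20,"gripper":0.5},{"rx":0,"ry":0,"rz":0,"dx":0,"dy":0,"dz":7,"gripper":0.5},{"rx":0,"ry":0,"rz":0,"dx":0,"dy":0,"dz":3,"gripper":0.5},{"rx":0,"ry":0,"rz":0,"dx":0,"dy":0,"dz":0,"gripper":0.5},{"rx":0,"ry":0,"rz":0,"dx":0,"dy":0,"dz":0,"gripper":-1},{"rx":0,"ry":0,"rz":0,"dx":0,"dy":0,"dz":0,"gripper":-1},{"rx":0,"ry":0,"rz":0,"dx":0,"dy":0,"dz":0,"gripper":-1},{"rx":0,"ry":0,"rz":0,"dx":0,"dy":0,"dz":0,"gripper":-1}]'

```text
clock: 30.62
tcp_pos: [0.4643, 0.1955, 0.0194]
orientation: [2.164, 2.275, 0.003]
contact_force: [-3.2, -1.6, 16.2]
grip_width: 0.0484
gripper_force: 56.9
```

```bash
python3 - <<'E'
from h import *
goto(.486,.011,.17,-3.7)
E
```

```text
clock 30.62 yaw 2.87 tilt [ 0.003 -0.    -1.   ] | rz 6.6 (alt -173.4) then dx -182.7 dy 33.6 dz -150.6 j7 -1.05
```

Call:
step_arm --moves '[{"rx":0,"ry":0,"rz":0,"dx":0,"dy":0,"dz":-20,"gripper":-1},{"rx":0,"ry":0,"rz":0,"dx":0,"dy":0,"dz":-50,"gripper":-1},{"rx":0,"ry":0,"rz":6.6,"dx":0,"dy":0,"dz":-50,"gripper":-1},{"rx":0,"ry":0,"rz":0,"dx":0,"dy":0,"dz":-30,"gripper":-1},{"rx":0,"ry":0,"rz":0,"dx":-45,"dy":8.4,"dz":0,"gripper":-1},{"rx":0,"ry":0,"rz":0,"dx":-45,"dy":8.4,"dz":0,"gripper":-1},{"rx":0,"ry":0,"rz":0,"dx":-45,"dy":8.4,"dz":0,"gripper":-1},{"rx":0,"ry":0,"rz":0,"dx":-46.5,"dy":8.4,"dz":0,"gripper":-1},{"rx":0,"ry":0,"rz":0,"dx":0,"dy":0,"dz":0,"gripper":-1},{"rx":0,"ry":0,"rz":0,"dx":0,"dy":0,"dz":0,"gripper":-1}]'

```text
clock: 31.88
tcp_pos: [0.4852, 0.0121, 0.1681]
orientation: [2.292, 2.148, 0.002]
contact_force: [-0.4, 0.8, 0.2]
grip_width: 0.0484
gripper_force: 52.7
```

```bash
python3 - <<'E'
from h import *
from bench import r
goto(.486,.011,.0704,-3.7)
i=r.camera_info('wrist'); im=r.grab_frame('wrist'); cv2.imwrite('pics/w12.png',im)
z=r.get_obs()['tcp_pos'][2]-.0194+.007
m=mask(im,'cork');c=comp(m,(281,270),70); 
if c is not None:print(cv2.minAreaRect(c), rect(i,c,z))
E
```

```text
clock 31.88 yaw -3.73 tilt [ 0.001  0.    -1.   ] | rz -0.0 (alt 180.0) then dx -1.1 dy 0.9 dz 97.7 j7 -0.53
((280.5, 230.0), (102.0, 123.0), 90.0) (array([487.9,  37.2]), 86.3, array([46. , 49.8]))
```

Call:
step_arm --moves '[{"rx":0,"ry":0,"rz":0,"dx":0,"dy":0.9,"dz":40,"gripper":-1},{"rx":0,"ry":0,"rz":0,"dx":0,"dy":0,"dz":35,"gripper":-1},{"rx":0,"ry":0,"rz":0,"dx":0,"dy":0,"dz":15,"gripper":-1},{"rx":0,"ry":0,"rz":0,"dx":0,"dy":0,"dz":5,"gripper":-1},{"rx":0,"ry":0,"rz":0,"dx":0,"dy":0,"dz":2,"gripper":-1},{"rx":0,"ry":0,"rz":0,"dx":0,"dy":0,"dz":0,"gripper":-1}]'

```text
clock: 32.67
tcp_pos: [0.4867, 0.0117, 0.0711]
orientation: [2.292, 2.147, 0.002]
contact_force: [0.0, -0.2, -0.3]
grip_width: 0.048
gripper_force: 52.7
```

Call:
step_arm --moves '[{"rx":0,"ry":0,"rz":0,"dx":0,"dy":0,"dz":1,"gripper":-1},{"rx":0,"ry":0,"rz":0,"dx":0,"dy":0,"dz":0,"gripper":0.5},{"rx":0,"ry":0,"rz":0,"dx":0,"dy":0,"dz":0,"gripper":0.5},{"rx":0,"ry":0,"rz":0,"dx":0,"dy":0,"dz":-20,"gripper":0.5},{"rx":0,"ry":0,"rz":0,"dx":0,"dy":0,"dz":-50,"gripper":0.5},{"rx":0,"ry":0,"rz":0,"dx":0,"dy":0,"dz":-60,"gripper":0.5},{"rx":0,"ry":0,"rz":0,"dx":0,"dy":0,"dz":-48,"gripper":0.5},{"rx":0,"ry":0,"rz":0,"dx":52,"dy":-8.2,"dz":0,"gripper":0.5},{"rx":0,"ry":0,"rz":0,"dx":52,"dy":-8.2,"dz":0,"gripper":0.5},{"rx":0,"ry":0,"rz":0,"dx":52,"dy":-8.2,"dz":0,"gripper":0.5},{"rx":0,"ry":0,"rz":0,"dx":52,"dy":-8.2,"dz":0,"gripper":0.5},{"rx":0,"ry":0,"rz":0,"dx":52,"dy":-8.2,"dz":0,"gripper":0.5},{"rx":0,"ry":0,"rz":0,"dx":52,"dy":-8.2,"dz":0,"gripper":0.5},{"rx":0,"ry":0,"rz":0,"dx":0,"dy":0,"dz":0,"gripper":0.5},{"rx":0,"ry":0,"rz":0,"dx":0,"dy":0,"dz":0,"gripper":0.5}]'

```text
clock: 34.55
tcp_pos: [0.4572, 0.3255, 0.2469]
orientation: [2.292, 2.148, -0.002]
contact_force: [-0.2, -0.4, -0.9]
grip_width: 0.064
gripper_force: 0.0
```

```bash
python3 sp.py pics/w13.png
```

```text
(278.6275939941406, 172.53103637695312) (array([456.2, 327.4]), 1.3, array([49.4, 98.9]))
clock 34.6 yaw -3.81 tilt [-0.    -0.001 -1.   ] | rz -5.1 (alt 174.9) then dx 2.8 dy -1.3 dz 229.7 j7 -1.12
if on stack (array([457. , 336.5]), 1.3, array([43.5, 87.2]))
(420.0, 166.5) (array([607.3, 323.9]), 4.0, array([48.4, 98.9]))
clock 34.6 yaw -3.81 tilt [-0.    -0.001 -1.   ] | rz -7.8 (alt 172.2) then dx -11.2 dy 149.3 dz 229.7 j7 -1.12
if on stack (array([590.2, 333.3]), 4.0, array([42.7, 87.2]))
```

Call:
step_arm --moves '[{"rx":0,"ry":0,"rz":-5.1,"dx":2,"dy":-1.2,"dz":50,"gripper":0.5},{"rx":0,"ry":0,"rz":0,"dx":0,"dy":0,"dz":60,"gripper":0.5},{"rx":0,"ry":0,"rz":0,"dx":0,"dy":0,"dz":55,"gripper":0.5},{"rx":0,"ry":0,"rz":0,"dx":0,"dy":0,"dz":35,"gripper":0.5},{"rx":0,"ry":0,"rz":0,"dx":0,"dy":0,"dz":20,"gripper":0.5},{"rx":0,"ry":0,"rz":0,"dx":0,"dy":0,"dz":7,"gripper":0.5},{"rx":0,"ry":0,"rz":0,"dx":0,"dy":0,"dz":3,"gripper":0.5},{"rx":0,"ry":0,"rz":0,"dx":0,"dy":0,"dz":0,"gripper":0.5},{"rx":0,"ry":0,"rz":0,"dx":0,"dy":0,"dz":0,"gripper":-1},{"rx":0,"ry":0,"rz":0,"dx":0,"dy":0,"dz":0,"gripper":-1},{"rx":0,"ry":0,"rz":0,"dx":0,"dy":0,"dz":0,"gripper":-1},{"rx":0,"ry":0,"rz":0,"dx":0,"dy":0,"dz":0,"gripper":-1}]'

```text
clock: 36.1
tcp_pos: [0.457, 0.3293, 0.0195]
orientation: [2.194, 2.247, 0.005]
contact_force: [-1.5, -2.6, 12.7]
grip_width: 0.0484
gripper_force: 56.9
```

```bash
python3 - <<'E'
from h import *
goto(.486,.011,.17,-3.7)
E
```

```text
clock 36.1 yaw 1.38 tilt [ 0.003  0.002 -1.   ] | rz 5.1 (alt -174.9) then dx -315.8 dy 49.5 dz -150.5 j7 -1.29
```

Call:
step_arm --moves '[{"rx":0,"ry":0,"rz":0,"dx":0,"dy":0,"dz":-20,"gripper":-1},{"rx":0,"ry":0,"rz":0,"dx":0,"dy":0,"dz":-50,"gripper":-1},{"rx":0,"ry":0,"rz":5.1,"dx":0,"dy":0,"dz":-50,"gripper":-1},{"rx":0,"ry":0,"rz":0,"dx":0,"dy":0,"dz":-30,"gripper":-1},{"rx":0,"ry":0,"rz":0,"dx":-45,"dy":7.2,"dz":0,"gripper":-1},{"rx":0,"ry":0,"rz":0,"dx":-45,"dy":7.2,"dz":0,"gripper":-1},{"rx":0,"ry":0,"rz":0,"dx":-45,"dy":7.2,"dz":0,"gripper":-1},{"rx":0,"ry":0,"rz":0,"dx":-45,"dy":7.2,"dz":0,"gripper":-1},{"rx":0,"ry":0,"rz":0,"dx":-45,"dy":7.2,"dz":0,"gripper":-1},{"rx":0,"ry":0,"rz":0,"dx":-45,"dy":7.2,"dz":0,"gripper":-1},{"rx":0,"ry":0,"rz":0,"dx":-45,"dy":7.2,"dz":0,"gripper":-1},{"rx":0,"ry":0,"rz":0,"dx":0,"dy":0,"dz":0,"gripper":-1},{"rx":0,"ry":0,"rz":0,"dx":0,"dy":0,"dz":0,"gripper":-1}]'

```text
clock: 37.72
tcp_pos: [0.486, 0.0111, 0.1682]
orientation: [2.292, 2.148, 0.002]
contact_force: [-0.1, 1.1, -0.6]
grip_width: 0.0484
gripper_force: 52.3
```

```bash
python3 - <<'E'
from h import *
from bench import r
goto(.486,.011,.0775,-3.7)
i=r.camera_info('wrist'); im=r.grab_frame('wrist'); cv2.imwrite('pics/w14.png',im)
z=r.get_obs()['tcp_pos'][2]-.0195+.007
m=mask(im,'cork');c=comp(m,(281,270),70); 
if c is not None:print(cv2.minAreaRect(c), rect(i,c,z))
E
```

```text
clock 37.73 yaw -3.72 tilt [ 0.001  0.    -1.   ] | rz -0.0 (alt 180.0) then dx -0.1 dy -0.0 dz 90.7 j7 -0.56
((280.5, 230.0), (104.0, 123.0), 90.0) (array([488.8,  36.1]), 86.3, array([46.9, 49.8]))
```

Call:
step_arm --moves '[{"rx":0,"ry":0,"rz":0,"dx":0,"dy":0,"dz":40,"gripper":-1},{"rx":0,"ry":0,"rz":0,"dx":0,"dy":0,"dz":30,"gripper":-1},{"rx":0,"ry":0,"rz":0,"dx":0,"dy":0,"dz":14,"gripper":-1},{"rx":0,"ry":0,"rz":0,"dx":0,"dy":0,"dz":5,"gripper":-1},{"rx":0,"ry":0,"rz":0,"dx":0,"dy":0,"dz":2,"gripper":-1},{"rx":0,"ry":0,"rz":0,"dx":0,"dy":0,"dz":0,"gripper":-1}]'

```text
clock: 38.52
tcp_pos: [0.4865, 0.0107, 0.077]
orientation: [2.292, 2.147, 0.001]
contact_force: [0.2, -0.0, 0.2]
grip_width: 0.0484
gripper_force: 52.3
```

Call:
step_arm --moves '[{"rx":0,"ry":0,"rz":0,"dx":0,"dy":0,"dz":0.7,"gripper":-1},{"rx":0,"ry":0,"rz":0,"dx":0,"dy":0,"dz":0,"gripper":0.5},{"rx":0,"ry":0,"rz":0,"dx":0,"dy":0,"dz":0,"gripper":0.5},{"rx":0,"ry":0,"rz":0,"dx":0,"dy":0,"dz":-20,"gripper":0.5},{"rx":0,"ry":0,"rz":0,"dx":0,"dy":0,"dz":-50,"gripper":0.5},{"rx":0,"ry":0,"rz":0,"dx":0,"dy":0,"dz":-55,"gripper":0.5},{"rx":0,"ry":0,"rz":0,"dx":0,"dy":0,"dz":-48,"gripper":0.5},{"rx":0,"ry":0,"rz":0,"dx":0,"dy":0,"dz":0,"gripper":0.5},{"rx":0,"ry":0,"rz":0,"dx":0,"dy":0,"dz":0,"gripper":0.5}]'

```text
clock: 39.65
tcp_pos: [0.4855, 0.0102, 0.248]
orientation: [-2.293, -2.148, 0.001]
contact_force: [-0.2, 0.4, -0.2]
grip_width: 0.0639
gripper_force: 0.0
```

```bash
python3 - <<'E'
from h import *
from bench import r
goto(.505,-.360,.25,9.6)
i=r.camera_info('wrist'); im=r.grab_frame('wrist'); cv2.imwrite('pics/w15.png',im); np.save('w15.npy',i,allow_pickle=True)
h,s,v=[a.astype(int) for a in cv2.split(cv2.cvtColor(im,cv2.COLOR_BGR2HSV))]
m=mask(im,'cork')&(((v>125)*255).astype(np.uint8));c=comp(m,(281,180),40)
if c is not None: print(cv2.minAreaRect(c)); [print(z,rect(i,c,z)) for z in(.057,.064)]
T=r.grab_frame('top');cv2.imwrite('pics/top3.png',T)
E
```

```text
clock 39.65 yaw -3.75 tilt [-0.001 -0.001 -1.   ] | rz -13.3 (alt 166.7) then dx -368.2 dy -42.5 dz -2.0 j7 -0.45
((282.5, 187.0), (104.0, 55.0), 90.0)
0.057 (array([487.7,   7.9]), -3.8, array([ 49.7, 100.6]))
0.064 (array([487.8,   9.7]), -3.8, array([48.6, 98.4]))
```

View pics/w15.png

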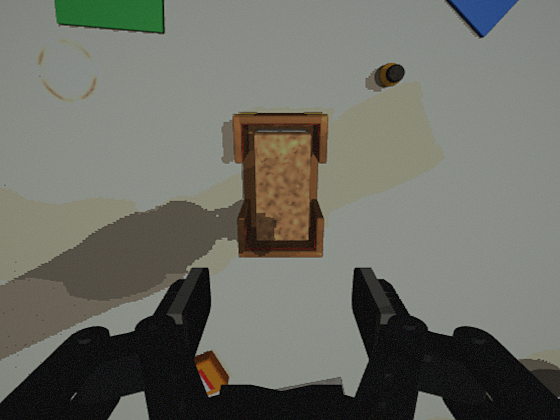

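The three spacers are stacked flat and centred at (282,187), with the top at about 64 mm. The fill line is at 67.5 mm, so no more will fit. Now for the lid.

Call:
step_arm --grip_force 60 --moves '[{"rx":0,"ry":0,"rz":-6.7,"dx":0,"dy":0,"dz":0,"gripper":0.5},{"rx":0,"ry":0,"rz":-6.6,"dx":0,"dy":0,"dz":0,"gripper":0.5},{"rx":0,"ry":0,"rz":0,"dx":-46,"dy":-5.3,"dz":0,"gripper":0.5},{"rx":0,"ry":0,"rz":0,"dx":-46,"dy":-5.3,"dz":0,"gripper":0.5},{"rx":0,"ry":0,"rz":0,"dx":-46,"dy":-5.3,"dz":0,"gripper":0.5},{"rx":0,"ry":0,"rz":0,"dx":-46,"dy":-5.3,"dz":0,"gripper":0.5},{"rx":0,"ry":0,"rz":0,"dx":-46,"dy":-5.3,"dz":0,"gripper":0.5},{"rx":0,"ry":0,"rz":0,"dx":-46,"dy":-5.3,"dz":0,"gripper":0.5},{"rx":0,"ry":0,"rz":0,"dx":-46,"dy":-5.3,"dz":0,"gripper":0.5},{"rx":0,"ry":0,"rz":0,"dx":-46,"dy":-5.3,"dz":0,"gripper":0.5},{"rx":0,"ry":0,"rz":0,"dx":0,"dy":0,"dz":0,"gripper":0.5},{"rx":0,"ry":0,"rz":0,"dx":0,"dy":0,"dz":0,"gripper":0.5}]'

```text
clock: 41.25
tcp_pos: [0.5051, -0.3582, 0.2471]
orientation: [-2.026, -2.398, -0.001]
contact_force: [-0.4, 0.8, -0.3]
grip_width: 0.0637
gripper_force: 0.0
```

```bash
python3 - <<'E'
from h import *
from bench import r
goto(.5057,-.3608,.044,9.6)
i=r.camera_info('wrist'); im=r.grab_frame('wrist'); cv2.imwrite('pics/w16.png',im)
h,s,v=[a.astype(int) for a in cv2.split(cv2.cvtColor(im,cv2.COLOR_BGR2HSV))]
m=cv2.morphologyEx((((h<16)&(s>100)&(v>35))*255).astype(np.uint8),cv2.MORPH_CLOSE,np.ones((5,5)))
c=comp(m,(280,175),40)
if c is not None: print(cv2.minAreaRect(c),rect(i,c,.016))
E
```

```text
clock 41.25 yaw 9.62 tilt [-0.002  0.002 -1.   ] | rz 0.0 (alt -180.0) then dx -2.7 dy 0.1 dz 203.1 j7 0.38
((281.5, 178.0), (124.0, 83.0), 90.0) (array([ 506.8, -361.2]), 9.7, array([ 83.6, 133.2]))
```

Call:
step_arm --moves '[{"rx":0,"ry":0,"rz":0,"dx":-2.7,"dy":0.8,"dz":50,"gripper":0.5},{"rx":0,"ry":0,"rz":0,"dx":0,"dy":0,"dz":60,"gripper":0.5},{"rx":0,"ry":0,"rz":0,"dx":0,"dy":0,"dz":50,"gripper":0.5},{"rx":0,"ry":0,"rz":0,"dx":0,"dy":0,"dz":30,"gripper":0.5},{"rx":0,"ry":0,"rz":0,"dx":0,"dy":0,"dz":13,"gripper":0.5},{"rx":0,"ry":0,"rz":0,"dx":0,"dy":0,"dz":0,"gripper":-1},{"rx":0,"ry":0,"rz":0,"dx":0,"dy":0,"dz":0,"gripper":-1},{"rx":0,"ry":0,"rz":0,"dx":0,"dy":0,"dz":0,"gripper":-1},{"rx":0,"ry":0,"rz":0,"dx":0,"dy":0,"dz":0,"gripper":-1},{"rx":0,"ry":0,"rz":0,"dx":0,"dy":0,"dz":0,"gripper":-1}]'

```text
clock: 42.55
tcp_pos: [0.5075, -0.3624, 0.0474]
orientation: [2.027, 2.397, 0.0]
contact_force: [-1.8, 1.3, 6.9]
grip_width: 0.0145
gripper_force: 61.8
```

```bash
python3 - <<'E'
from h import *
goto(.486,.011,.18,-3.7)
E
```

```text
clock 42.55 yaw 9.56 tilt [ 0.002 -0.002 -1.   ] | rz 13.3 (alt -166.7) then dx 371.2 dy -45.6 dz -132.6 j7 0.23
```

Call:
step_arm --moves '[{"rx":0,"ry":0,"rz":0,"dx":0,"dy":0,"dz":-15,"gripper":-1},{"rx":0,"ry":0,"rz":0,"dx":0,"dy":0,"dz":-40,"gripper":-1},{"rx":0,"ry":0,"rz":6.7,"dx":0,"dy":0,"dz":-50,"gripper":-1},{"rx":0,"ry":0,"rz":6.6,"dx":0,"dy":0,"dz":-40,"gripper":-1},{"rx":0,"ry":0,"rz":0,"dx":46.4,"dy":-5.7,"dz":0,"gripper":-1},{"rx":0,"ry":0,"rz":0,"dx":46.4,"dy":-5.7,"dz":0,"gripper":-1},{"rx":0,"ry":0,"rz":0,"dx":46.4,"dy":-5.7,"dz":0,"gripper":-1},{"rx":0,"ry":0,"rz":0,"dx":46.4,"dy":-5.7,"dz":0,"gripper":-1},{"rx":0,"ry":0,"rz":0,"dx":46.4,"dy":-5.7,"dz":0,"gripper":-1},{"rx":0,"ry":0,"rz":0,"dx":46.4,"dy":-5.7,"dz":0,"gripper":-1},{"rx":0,"ry":0,"rz":0,"dx":46.4,"dy":-5.7,"dz":0,"gripper":-1},{"rx":0,"ry":0,"rz":0,"dx":46.4,"dy":-5.7,"dz":0,"gripper":-1},{"rx":0,"ry":0,"rz":0,"dx":0,"dy":0,"dz":0,"gripper":-1},{"rx":0,"ry":0,"rz":0,"dx":0,"dy":0,"dz":0,"gripper":-1}]'

```text
clock: 44.3
tcp_pos: [0.4851, 0.0111, 0.191]
orientation: [2.291, 2.148, -0.001]
contact_force: [0.6, 0.1, -2.2]
grip_width: 0.0144
gripper_force: 60.6
```

```bash
python3 - <<'E'
from h import *
from bench import r
goto(.486,.011,.1129,-3.7)
i=r.camera_info('wrist'); im=r.grab_frame('wrist'); cv2.imwrite('pics/w17.png',im)
z=r.get_obs()['tcp_pos'][2]-.0174-.014
f=lambda p,z:1000*plane(i,p,z)[:2]
g=im[:,:,2].astype(int)-im[:,:,0]
for row in(150,180):
    x=np.where(g[row,100:460]>25)[0]+100; print(row,x.min(),x.max(),'mid',np.round((f((x.min()-.5,row),z)+f((x.max()+.5,row),z))/2,1),'w',np.round(np.hypot(*(f((x.max()+.5,row),z)-f((x.min()-.5,row),z))),1))
for col in(240,320):
    y=np.where(g[60:200,col]>25)[0]+60; print('far edge',np.round(f((col,y.min()-.5),z),1))
E
```

```text
clock 44.3 yaw -3.7 tilt [ 0.    -0.001 -1.   ] | rz -0.0 (alt 180.0) then dx -0.1 dy 0.9 dz 78.1 j7 -0.52
150 181 374 mid [488.4  68. ] w 86.3
180 182 372 mid [487.3  54.4] w 87.4
far edge [473.2  83.8]
far edge [507.9  87.8]
```

Call:
step_arm --moves '[{"rx":0,"ry":0,"rz":0,"dx":-0.5,"dy":0.7,"dz":30,"gripper":-1},{"rx":0,"ry":0,"rz":0,"dx":0,"dy":0,"dz":22,"gripper":-1},{"rx":0,"ry":0,"rz":0,"dx":0,"dy":0,"dz":8,"gripper":-1},{"rx":0,"ry":0,"rz":0,"dx":0,"dy":0,"dz":4,"gripper":-1},{"rx":0,"ry":0,"rz":0,"dx":0,"dy":0,"dz":4,"gripper":-1},{"rx":0,"ry":0,"rz":0,"dx":0,"dy":0,"dz":3,"gripper":-1},{"rx":0,"ry":0,"rz":0,"dx":0,"dy":0,"dz":3,"gripper":-1},{"rx":0,"ry":0,"rz":0,"dx":0,"dy":0,"dz":0,"gripper":-1}]'

```text
clock: 45.35
tcp_pos: [0.4858, 0.011, 0.1165]
orientation: [-2.292, -2.148, 0.0]
contact_force: [-0.8, 0.5, -2.2]
grip_width: 0.015
gripper_force: 60.5
```

Call:
step_arm --moves '[{"rx":0,"ry":0,"rz":0,"dx":0,"dy":0,"dz":1.5,"gripper":-1},{"rx":0,"ry":0,"rz":0,"dx":0,"dy":0,"dz":1.5,"gripper":-1},{"rx":0,"ry":0,"rz":0,"dx":0,"dy":0,"dz":1,"gripper":-1},{"rx":0,"ry":0,"rz":0,"dx":0,"dy":0,"dz":0,"gripper":-1},{"rx":0,"ry":0,"rz":0,"dx":0,"dy":0,"dz":0,"gripper":-1}]'

```text
clock: 45.98
tcp_pos: [0.4859, 0.0109, 0.1128]
orientation: [2.292, 2.148, -0.0]
contact_force: [-2.7, -0.3, 3.4]
grip_width: 0.0145
gripper_force: 61.5
```

Contact came exactly at the closed height of 0.1129. I'm pressing 1 mm more, releasing and rising.

Call:
step_arm --moves '[{"rx":0,"ry":0,"rz":0,"dx":0,"dy":0,"dz":1,"gripper":-1},{"rx":0,"ry":0,"rz":0,"dx":0,"dy":0,"dz":0,"gripper":-1},{"rx":0,"ry":0,"rz":0,"dx":0,"dy":0,"dz":0,"gripper":1},{"rx":0,"ry":0,"rz":0,"dx":0,"dy":0,"dz":0,"gripper":1},{"rx":0,"ry":0,"rz":0,"dx":0,"dy":0,"dz":0,"gripper":1},{"rx":0,"ry":0,"rz":0,"dx":0,"dy":0,"dz":-30,"gripper":1},{"rx":0,"ry":0,"rz":0,"dx":0,"dy":0,"dz":-55,"gripper":1},{"rx":0,"ry":0,"rz":0,"dx":0,"dy":0,"dz":-55,"gripper":1},{"rx":0,"ry":0,"rz":0,"dx":0,"dy":0,"dz":0,"gripper":1},{"rx":0,"ry":0,"rz":0,"dx":0,"dy":0,"dz":0,"gripper":1}]'

```text
clock: 47.22
tcp_pos: [0.4855, 0.0106, 0.2512]
orientation: [2.293, 2.147, -0.001]
contact_force: [-0.2, -0.0, -0.5]
grip_width: 0.0852
gripper_force: 0.0
```

```bash
python3 - <<'E'
from h import *
from bench import r
goto(.486,.011,.25,-3.7)
i=r.camera_info('wrist'); im=r.grab_frame('wrist'); cv2.imwrite('pics/w18.png',im)
h,s,v=[a.astype(int) for a in cv2.split(cv2.cvtColor(im,cv2.COLOR_BGR2HSV))]
m=cv2.morphologyEx((((h<16)&(s>100)&(v>40))*255).astype(np.uint8),cv2.MORPH_CLOSE,np.ones((5,5)))
c=comp(m,(277,182),25)
if c is not None: print('lid',cv2.minAreaRect(c),rect(i,c,.0815))
S=r.grab_frame('scene')[180:260,240:330]
cv2.imwrite('pics/fin.png',np.hstack([cv2.resize(im,(480,360)),cv2.resize(S,(320,360),interpolation=cv2.INTER_CUBIC)]))
E
```

```text
clock 47.23 yaw -3.75 tilt [-0.    -0.001 -1.   ] | rz -0.1 (alt 179.9) then dx 0.5 dy 0.4 dz 1.2 j7 -0.44
lid ((281.5, 186.0), (146.0, 101.0), 90.0) (array([487.2,  12.5]), -3.7, array([ 83.4, 131.7]))
```

View pics/fin.png

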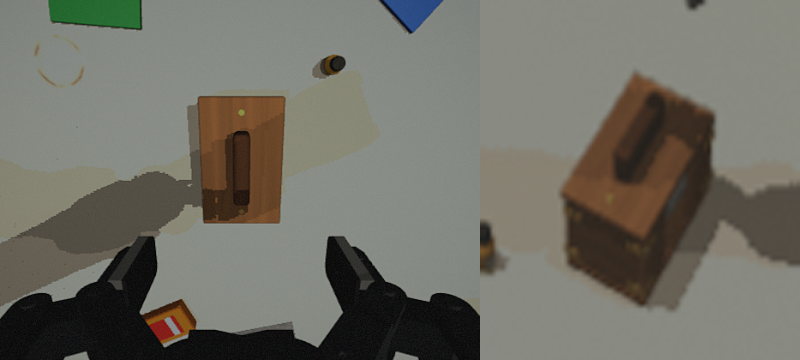

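The lid sits square and flat on the rim, at (242,160) in the wrist picture and also in the scene crop. Its plate measures 83 x 132 mm at its closed height, and the vial is where it was.

```bash
python3 -c "
from bench import r
print(r.hand_in())"
```

```text
the job is handed in; nothing more can be done
None
```

I packed the case and handed it in at about 47 s: green tin, red tin (no blue tin was seen), three cork spacers, lid back down on the rim, with one spare spacer left on the table; the judge returned no verdict.

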